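# Finish the staggered packing under a V-block and lay a shaft across for checking

### The job

Set the shaft up level for a straightness check: take the packing block that matches the laid ones (20 mm thick) from the sloping stand and lay it in the gap of the second course, end to end in line with and butted against the block already there. Then set the loose V-block upright across that fresh joint, half on each block, its V in line with the V of the fixed stand, and last lay the shaft gently in both Vs, its middle about midway between them. Do not shift the packing already laid, and leave the thin block and the other things about the table where they are.

Things in the scene. Friction and masses are not known exactly. Their poses are not given: they have to be found in the camera images.
- v_stand: fixed grey bench stand with a steel V-head: foot 76 x 58 x 12 mm, head 50 mm wide (stand's x) and 26 mm long (stand's y), its top 74 mm above the table. The open 90 degree V runs along the stand's y, right over its middle. Origin on the table under the middle of the head. The packing stands on its -y side, 111 to 123 mm away, its length along the stand's x
- v_stand_seat (a point): bottom line of the stand's V at mid head, 60 mm above the table; y along the V, z up. A shaft of 18 mm diameter lying in the V has its axis 12.7 mm above this point
- base_near: bottom course of the packing, the block nearest the robot: ground steel packing block with three through holes, 60 x 36 x 20 mm (its own x, y, z); origin at the centre of its underside, x along the 60 mm length, y along the 36 mm width, z up through the thickness. Loose, lying on the table
- base_mid: bottom course, middle block, the same kind, 60 x 36 x 20 mm, same axes; its ends butt against the other two; its middle lies under the line of the stand's V
- base_far: bottom course, block farthest from the robot, the same kind, 60 x 36 x 20 mm, same axes. The three stand in one row along their x
- packer_laid: second course, the one block already laid, the same kind, 60 x 36 x 20 mm, same axes, +x pointing away from the robot. It straddles the joint between the middle and the far base block: its near end face, 30 mm from its origin toward -x, stands over the middle of the middle base block. The place for the missing block is the next 60 mm toward its -x, on the near and the middle base block
- packer_thick: the loose 20 mm packing block, about 0.3 kg: ground steel packing block with three through holes, 60 x 36 x 20 mm (its own x, y, z); origin at the centre of its underside, x along the 60 mm length, y along the 36 mm width, z up through the thickness. At the start it lies in one of the two places of the sloping block stand, its length up the slope, resting against the lip, tipped 30 degrees so that its top faces up and to the robot's left
- packer_thin: a thinner packing block that does not fit this course: 60 x 36 x 12 mm, same look and axes, in the other place of the sloping block stand, 80 mm to the side of the thick one; stays there
- block_stand: fixed folded-sheet stand, 164 mm wide (its y), its deck rising at 30 degrees toward its +x (to the robot's right) and 92 mm long up the slope, with a lip standing 10 mm above the deck at the low edge and rib stubs 4 mm high beside the lowest 16 mm of each block. The two blocks lie at y = +40 and -40 mm against the lip, the middle of their undersides 27 mm above the table. Origin on the table under the middle between the two blocks; highest edge 57 mm above the table
- v_block: loose steel V-block, about 0.4 kg, 50 mm wide (its x), 36 mm long (its y, along which the open 90 degree V runs), 34 mm high; V 28 mm wide at the top and 14 mm deep, its bottom line 20 mm above the underside. Origin at the centre of the underside, z up. Starts standing on the table behind the parts tray
- shaft: plain ground steel shaft with a ring groove near each end, 18 mm diameter, 220 mm long, about 0.4 kg; origin on the axis at mid length (9 mm above the table at the start), x along the axis. Starts lying on the table to the left of the parts tray (rim 42 mm high, gears in it up to 110 mm), in front of the tall fixed gearbox casing at the back left, which stands from about x = 0.63 m outward; carry the shaft past it on the robot's side
- castle_nut: bystander lying on the table, not needed: castle nut, 24 mm across, 12 mm high; origin at the centre of its underside
- drift_punch: bystander lying on the table, not needed: brass drift punch, 145 mm long, 15 mm thick; origin at the centre of its underside
- bearing_45: bystander lying on the table, not needed: ball bearing, 45 mm diameter, 14 mm high; origin at the centre of its underside
- ring_wheel: bystander lying on the table, not needed: toothed ring wheel, 85 mm diameter, 19 mm high; origin at the centre of its underside
- feeler_gauge: bystander lying on the table, not needed: feeler gauge, 90 x 29 mm, 11 mm high; origin at the centre of its underside
- sprocket_small: bystander lying on the table, not needed: small dog gear, 53 mm diameter, 21 mm high; origin at the centre of its underside
Things that resemble listed ones, but are neither listed nor needed, are in the scene too. Leave any blue or red look-alike of the v_block alone.

How it is judged (in metres and radians):
On the way, in this order (a step that is already met when the one before it is completed fails the run):
1. the 20 mm block lies let go in the second course, butted in line against the laid block (x of packer_thick in the frame of packer_laid between -0.065 and -0.058 m and y of packer_thick in the frame of packer_laid between -0.005 and 0.005 m and z of packer_thick in the frame of packer_laid between -0.002 and 0.002 m and angle between the x axis of packer_thick and the x axis of packer_laid, either way round below 0.08 rad and angle between packer_thick's own z axis and vertical below 0.04 rad and x of packer_laid in the frame of base_mid between 0.024 and 0.036 m and y of packer_laid in the frame of base_mid between -0.006 and 0.006 m and z of packer_laid in the frame of base_mid between 0.018 and 0.022 m and distance of each of base_near, base_mid, base_far from where it was at the start of the episode below 0.01 m and contact force between the fingers and packer_thick below 0.05 N), for 0.2 s.
2. the V-block stands let go across the joint of the two second-course blocks, its V in line with the stand's (x of packer_thick in the frame of packer_laid between -0.065 and -0.058 m and y of packer_thick in the frame of packer_laid between -0.005 and 0.005 m and z of packer_thick in the frame of packer_laid between -0.002 and 0.002 m and angle between the x axis of packer_thick and the x axis of packer_laid, either way round below 0.08 rad and angle between each of packer_thick, v_block's own z axis and vertical below 0.04 rad and x of v_block in the frame of packer_laid between -0.0395 and -0.0215 m and y of v_block in the frame of packer_laid between -0.008 and 0.008 m and z of v_block in the frame of packer_laid between 0.018 and 0.022 m and angle between the y axis of v_block and the y axis of v_stand, either way round below 0.09 rad and x of packer_laid in the frame of base_mid between 0.024 and 0.036 m and y of packer_laid in the frame of base_mid between -0.006 and 0.006 m and z of packer_laid in the frame of base_mid between 0.018 and 0.022 m and distance of each of base_near, base_mid, base_far from where it was at the start of the episode below 0.01 m and contact force between the fingers and v_block below 0.05 N), for 0.2 s.
At the end, for the whole second after the job is handed in: Block in second course: gap under 5 mm, in line within 5 mm and 4.5 deg. V-block flat, within 9 mm of over the joint, V within 5 deg of the stand's. Laid block within 6 mm, base within 10 mm of start. Shaft rests in both Vs, level within 1.4 deg, middle within 30 mm of midway. All let go, at rest (x of packer_thick in the frame of packer_laid between -0.065 and -0.058 m and y of packer_thick in the frame of packer_laid between -0.005 and 0.005 m and z of packer_thick in the frame of packer_laid between -0.002 and 0.002 m and angle between the x axis of packer_thick and the x axis of packer_laid, either way round below 0.08 rad and angle between each of packer_thick, v_block's own z axis and vertical below 0.04 rad and x of v_block in the frame of packer_laid between -0.0395 and -0.0215 m and y of v_block in the frame of packer_laid between -0.008 and 0.008 m and z of v_block in the frame of packer_laid between 0.018 and 0.022 m and angle between the y axis of v_block and the y axis of v_stand, either way round below 0.09 rad and x of packer_laid in the frame of base_mid between 0.024 and 0.036 m and y of packer_laid in the frame of base_mid between -0.006 and 0.006 m and z of packer_laid in the frame of base_mid between 0.018 and 0.022 m and distance of each of base_near, base_mid, base_far from where it was at the start of the episode below 0.01 m and x of shaft in the frame of v_stand_seat between -0.006 and 0.006 m and z of shaft in the frame of v_stand_seat between 0.0097 and 0.0157 m and y of shaft in the frame of v_stand_seat between -0.0885 and -0.0285 m and angle between shaft's own x axis and vertical between 1.5458 and 1.5958 rad and angle between the x axis of shaft and the y axis of v_stand, either way round below 0.06 rad and contact force between shaft and v_block above 0.2 N and contact force between shaft and v_stand above 0.2 N and linear speed of each of packer_thick, v_block, shaft below 0.02 m/s); the robot touches nothing.
It fails at once if the thin block or a bystander was shifted by more than 30 mm (distance of any of castle_nut, drift_punch, bearing_45, ring_wheel, feeler_gauge, sprocket_small, packer_thin from where it was at the start of the episode above 0.03 m).
It fails at once if the shaft was dropped or rammed into the Vs (over 60 N) (contact force between shaft and v_block above 60 N or contact force between shaft and v_stand above 60 N).
It also fails if it takes over 72 s, if anything falls off the work surface, if the arm or the gripper's body presses on something with over 40 N, if the wrist force passes 120 N, or if a joint passes its speed limit or range.

### The arm

A 6-joint arm with a two-finger parallel gripper is mounted at the origin on a cart in front of the work surface, level with it; the furniture and walls round the work are solid. World frame = base frame: x ahead of the robot, y to its left, z up, the work surface at z = 0. Lengths are in m, angles in degrees, forces in N, time in s.
With the tool pointing down it reaches from about 0.375 to 0.9 m from the base axis. Payload 3.1 kg.
Tool frame: the origin (TCP) lies at the very end of the fingers, on their centre line; the grasp point (between the pads) lies behind it (bot.grip_depth is the z of the grasp point in the tool frame, in m); z points along the fingers, y is the direction in which the jaws open and shut (so a half turn about z gives the same grasp; the last joint's range is limited). The gripper opens to 87 mm and grips with 3 to 60 N. Pads are 19 mm wide; open, the fingers measure 117 mm over their backs; the gripper's body (75 mm by 190 mm) begins 51 mm behind the grasp point.
Start: joints at [-83.509, 30.224, 82.088, -0, 67.689, -10.227], TCP at [0.18, -0.599, 0.223] pointing down, gripper open.
Joint ranges: [-176.69, 176.69], [-43.24, 126.21], [12.49, 139.97], [-82, 262], [0, 151.66], [-163.58, 163.58]. Speed limits (degrees/s): [159.86, 159.86, 180, 180, 180, 180].

### API

Orientations are given as a 3x3 rotation matrix whose columns are the frame's x, y, z axes.
In Python, from rig import bot, vision gives the robot as it stands. The module is installed in compiled form; this text tells all that it offers.
- The arm moves only by the shell command python3 -m jog 'ROWS'. ROWS is JSON, a list of rows, each a list of 3 entries, a list of its own where there are three numbers: the shift along the tool's x, y, z in mm, then the turn, a rotation vector about the tool's x, y, z in degrees, then the closure, from 0 (fully open) to 1 (shut). In form: [[[dx, dy, dz], [wx, wy, wz], fingers], ...]. A call has 1 to 12 rows; each row is the pose to reach, as a shift and turn from the pose commanded when the call began, along the tool's axes at that moment; what a row does not reach only later rows make up. A row lasts 1/12 s, in which the tool goes at most 41.7 mm and 7.16 degrees, less where a joint would pass 70% of its speed; a pose out of reach is approached as far as the arm can. A call with a gripper value outside its range is refused whole. The fingers move at their own pace and stop on an object; the grip force is fixed at half the most. Time passes only in rows, so rows that repeat a pose let the fingers close. It gives the time, the measured TCP pose, the force and the opening at its end, in the units of the state.
- bot.read_state(): the state, without advancing time (a new reading comes with each control period).
- vision.capture(name): name is "scene" or "top" or "wrist"; returns the picture (384x512x3 uint8, red, green, blue); there is no depth.
- vision.camera_info(name): a dict with "intrinsics" (3x3 intrinsics, pixels), "dist" ([k1, k2, p1, p2, k3] as OpenCV has them; the pictures are not rectified), "camera_from_world" (4x4, takes a point from world to camera coordinates); the wrist camera has in their place "mount" (4x4, takes a point from camera to tool coordinates, whose origin is the TCP and whose axes are the flange's). Camera axes: x right, y up, looking along -z (the intrinsics and any distortion apply to the point x, -y, -z); pixel columns grow to the right and rows downward; lengths in m; the calibration is good to about 2 mm. A picture is of the moment at which its call begins: read the wrist's pose just before it. camera_info takes no time and is no camera call.
- bot.hand_in(): hands the job in, once; it reports no verdict.
The state is a dict: "time_s": time; "joint_positions": joint angles; "qvel": joint speeds; "tau": joint torques, N m; "position": TCP position; "tcp_rot": TCP orientation; "force": force on the tool from outside, world axes, zero at the start; "moment": the same for the moment, N m; "opening": opening from 0.0 (shut) to 1.0 (fully open).
Only numpy, scipy, OpenCV 4.12 (cv2) and the standard library are available. Lean on these libraries where they do the work, as an engineer would, in place of code of your own. Each camera call takes 0.05 s, during which the arm holds its last target. There are 200 camera calls.

## Working session

There is one attempt and no reset: what is moved stays moved. The work goes in short steps, Python scripts to look and compute and a shell command to move; the robot and the scene stay as the last step left them, time stands still between calls to the robot, and variables do not carry over. Pictures are saved under pics/ and viewed, about 8 in all and at most 12, crops included, and the job is handed in when it is done.

```bash
mkdir -p pics
cat > h.py <<'E'
import numpy as np, cv2, json
from rig import bot, vision
def cam(name):
    ci=vision.camera_info(name); K=np.array(ci["intrinsics"]); d=np.array(ci["dist"])
    if name=="wrist":
        s=bot.read_state(); T=np.eye(4); T[:3,:3]=s["tcp_rot"]; T[:3,3]=s["position"]
        M=np.linalg.inv(T@np.array(ci["mount"]))
    else: M=np.array(ci["camera_from_world"])
    return K,d,M
def proj(c,P):
    K,d,M=c; P=np.atleast_2d(P); p=P@M[:3,:3].T+M[:3,3]; p=p*[1,-1,-1]
    return cv2.projectPoints(p,np.zeros(3),np.zeros(3),K,d)[0][:,0]
def ray(c,uv):
    K,d,M=c; n=cv2.undistortPoints(np.array(uv,float).reshape(-1,1,2),K,d)[:,0]
    v=np.c_[n[:,0],-n[:,1],-np.ones(len(n))]@M[:3,:3]
    return -M[:3,:3].T@M[:3,3], v/np.linalg.norm(v,axis=1)[:,None]
def onz(c,uv,z):
    o,v=ray(c,uv); return o+v*((z-o[2])/v[:,2])[:,None]
def tri(c1,uv1,c2,uv2):
    o1,v1=ray(c1,uv1);o2,v2=ray(c2,uv2);out=[]
    for a,b in zip(v1,v2):
        t=np.linalg.lstsq(np.c_[a,-b],o2-o1,rcond=None)[0]; p,q=o1+a*t[0],o2+b*t[1]
        out.append([*((p+q)/2),np.linalg.norm(p-q)])
    return np.array(out)
def save(name,fn,crop=None,s=1.5):
    im=vision.capture(name)
    np.save("pics/"+fn+".npy",im)
    show(fn,fn,crop,s); return im
def show(src,fn,crop=None,s=1.5):
    im=np.load("pics/"+src+".npy")
    if crop: x0,y0,x1,y1=crop; im=im[y0:y1,x0:x1]
    cv2.imwrite("pics/"+fn+".png",cv2.resize(im[...,::-1],None,fx=s,fy=s,interpolation=cv2.INTER_CUBIC))
E
cat > a.py <<'E'
from h import *
np.set_printoptions(precision=4,suppress=True)
save("scene","scene0");save("top","top0")
for n in("scene","top"):
    c=cam(n); print(n,c[0].tolist(),c[1],-c[2][:3,:3].T@c[2][:3,3])
s=bot.read_state(); print(s); print(bot.grip_depth, vision.camera_info("wrist"))
E
python3 a.py
```

```text
scene [[466.5581715371333, 0.0, 256.7909669827349], [0.0, 466.5581715371333, 198.4926280180655], [0.0, 0.0, 1.0]] [-0.1816  0.      0.      0.      0.    ] [-0.2895 -1.4216  0.9174]
top [[430.0938919644976, 0.0, 248.5055876601105], [0.0, 430.0938919644976, 190.54379636586773], [0.0, 0.0, 1.0]] [0.0365 0.     0.     0.     0.    ] [ 0.4357 -0.0821  1.3038]
{'time_s': 0.1, 'joint_positions': array([-83.5082,  30.274 ,  82.1484,   0.0013,  67.6896, -10.2274]), 'qvel': array([ 0.0764, -0.0178, -0.2329, -0.0241,  0.0669,  0.0178]), 'tau': array([ -0.0001, -44.0984, -17.7151,   0.0634,   0.0534,  -0.0001]), 'position': array([ 0.1798, -0.5979,  0.2217]), 'tcp_rot': array([[ 0.9577,  0.2877, -0.0002],
       [ 0.2877, -0.9577,  0.0019],
       [ 0.0004, -0.0019, -1.    ]]), 'force': array([0.5359, 0.5404, 0.5775]), 'moment': array([-0.0117, -0.0063, -0.0074]), 'opening': 0.9991491324020861}
-0.0187 {'intrinsics': array([[304.2488,   0.    , 253.3094],
       [  0.    , 304.2488, 187.6082],
       [  0.    ,   0.    ,   1.    ]]), 'dist': array([-0.0348,  0.    ,  0.    ,  0.    ,  0.    ]), 'mount': array([[ 0.0003,  0.9654,  0.2607,  0.0711],
       [ 1.    , -0.0003, -0.0002, -0.    ],
       [-0.0001,  0.2607, -0.9654, -0.162 ],
       [ 0.    ,  0.    ,  0.    ,  1.    ]])}
```

View pics/scene0.png

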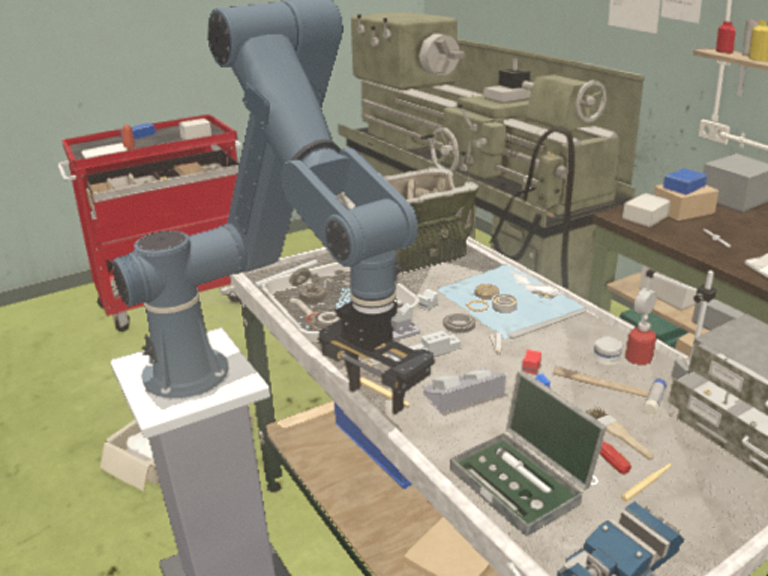

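View pics/top0.png

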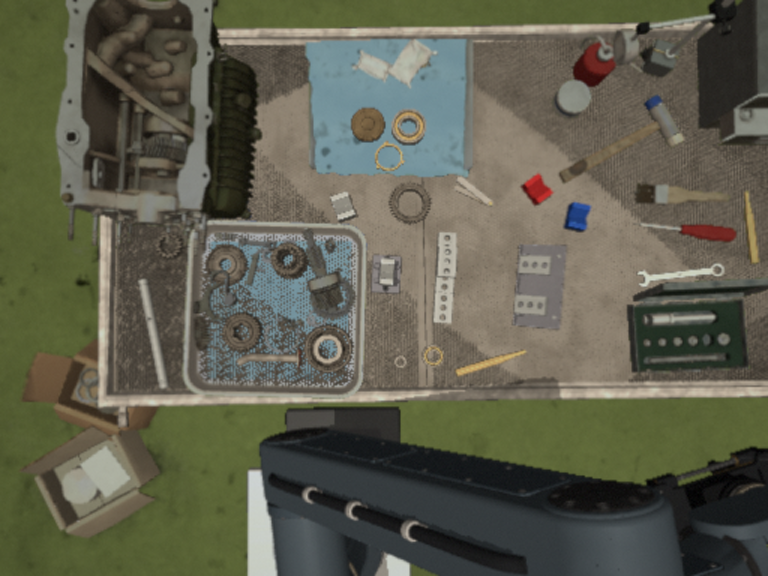

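The top view shows (in the 1.5x picture) the shaft at (143–165, 280–385), the grey V-block at (343,205) behind the tray, and the red and blue look-alikes at (538,188) and (577,217). The v_stand is at (386,273), the packing at (445,235–320), and the sloping stand with its two blocks at (534,264) and (530,304). I'll enlarge that area.

```bash
python3 -c "
from h import *
show('top0','top0c',(212,115,388,230),4.5)"
```

```text
(no output)
```

View pics/top0c.png

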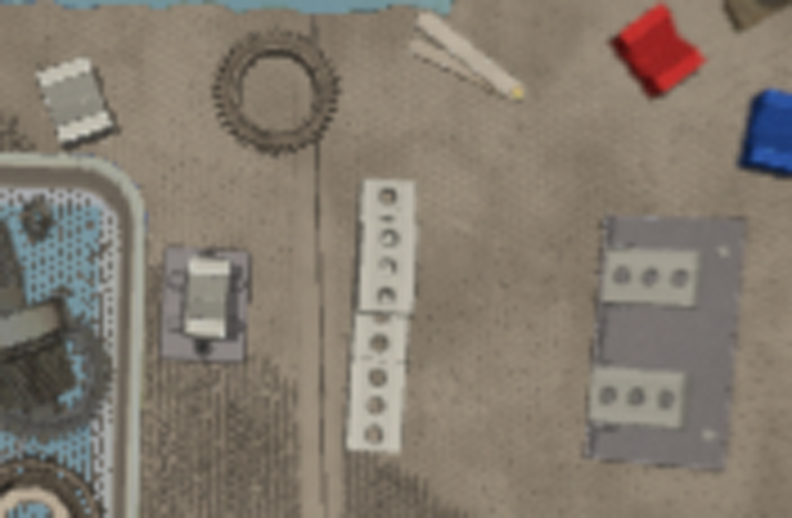

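Run:
```python
from h import *
np.set_printoptions(precision=4,suppress=True)
c=cam("top")
def r(p): p=np.array(p,float); return np.c_[212+p[:,0]/4.5,115+p[:,1]/4.5]
print("vb",onz(c,r([(40,70),(90,58),(115,130),(65,147)]),.034))
print("stand head",onz(c,r([(187,260),(230,260),(226,337),(186,337)]),.074))
print("base far/near course",onz(c,r([(364,179),(415,181),(409,312),(359,310)]),.04),onz(c,r([(400,452),(347,450)]),.02))
print("blocks",onz(c,r([(650,277),(637,397)]),.045))
print("shaft ends",onz(c,np.array([(143,280),(165,386)])/1.5,.009))
```

```text
vb [[ 0.6879 -0.0144  0.034 ]
 [ 0.6954 -0.0476  0.034 ]
 [ 0.6472 -0.0634  0.034 ]
 [ 0.6364 -0.0302  0.034 ]]
stand head [[ 0.5563 -0.1086  0.074 ]
 [ 0.5559 -0.136   0.074 ]
 [ 0.5067 -0.1326  0.074 ]
 [ 0.5071 -0.1071  0.074 ]]
base far/near course [[ 0.6112 -0.2266  0.04  ]
 [ 0.6093 -0.2601  0.04  ]
 [ 0.5231 -0.2541  0.04  ]
 [ 0.525  -0.2214  0.04  ]] [[ 0.4316 -0.2486  0.02  ]
 [ 0.4335 -0.2135  0.02  ]]
blocks [[ 0.5431 -0.4111  0.045 ]
 [ 0.465  -0.4002  0.045 ]]
shaft ends [[0.5282 0.3646 0.009 ]
 [0.3173 0.3205 0.009 ]]
```

```bash
python3 -m jog '[[[291,-204,0],[0,0,16.7],0],[[291,-204,0],[0,0,16.7],0],[[291,-204,0],[0,0,16.7],0],[[291,-204,0],[0,0,16.7],0],[[291,-204,0],[0,0,16.7],0],[[291,-204,0],[0,0,16.7],0],[[291,-204,0],[0,0,16.7],0],[[291,-204,0],[0,0,16.7],0],[[291,-204,0],[0,0,16.7],0],[[291,-204,0],[0,0,16.7],0],[[291,-204,0],[0,0,16.7],0],[[291,-204,0],[0,0,16.7],0]]'
python3 - <<'E'
from h import *
import pickle
s=bot.read_state();print(s['position'],s['tcp_rot'],s['qvel'].max(),s['time_s'])
pickle.dump(cam("wrist"),open("pics/w1.pkl","wb")); save("wrist","w1")
E
```

```text
time_s: 1.1
position: [0.3996, -0.32, 0.2225]
tcp_rot: [[1.0, 0.001, -0.0], [0.001, -1.0, -0.001], [-0.0, 0.001, -1.0]]
force: [0.2, 0.7, -1.0]
opening: 1.001
[ 0.39961133 -0.31999124  0.22245281] [[ 9.99999758e-01  5.92987114e-04 -3.63815342e-04]
 [ 5.92796506e-04 -9.99999687e-01 -5.23799582e-04]
 [-3.64125835e-04  5.23583786e-04 -9.99999797e-01]] 0.14464238418380143 1.1
```

View pics/w1.png

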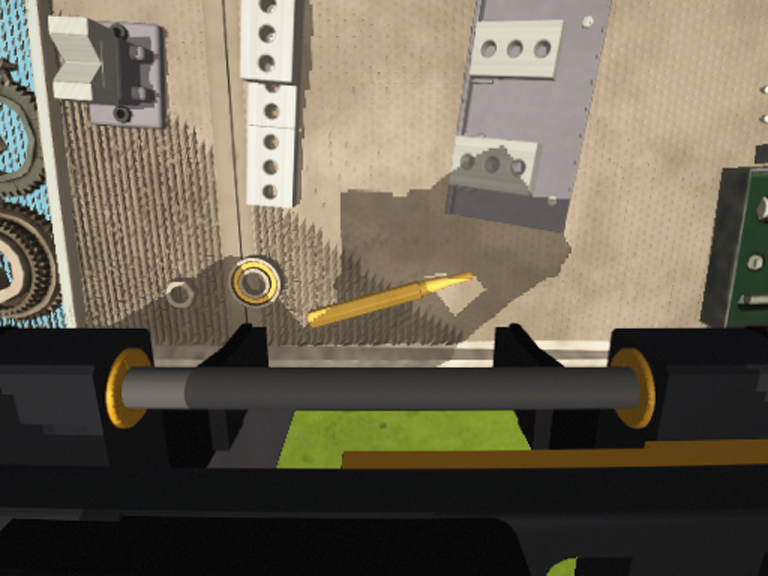

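View from (0.40,-0.32): packing at (270,0–205), sloping-stand blocks at (517,48) and (495,163), v_stand at (90,70). I'll take a second view for triangulation.

```bash
python3 -m jog '[[[60,-80,20],[0,0,0],0],[[60,-80,20],[0,0,0],0],[[60,-80,20],[0,0,0],0],[[60,-80,20],[0,0,0],0]]'
python3 - <<'E'
from h import *
import pickle
pickle.dump(cam("wrist"),open("pics/w2.pkl","wb")); save("wrist","w2")
a=np.load("pics/w1.npy")[0:145,150:420];b=np.load("pics/w2.npy")[0:215,110:380]
a=cv2.resize(a,None,fx=2.9,fy=2.9,interpolation=cv2.INTER_CUBIC);b=cv2.resize(b,None,fx=2.9,fy=2.9,interpolation=cv2.INTER_CUBIC)
cv2.imwrite("pics/w1c.png",a[...,::-1]);cv2.imwrite("pics/w2c.png",b[:600,:,::-1])
E
```

```text
time_s: 1.48
position: [0.4602, -0.2377, 0.2015]
tcp_rot: [[1.0, 0.002, -0.001], [0.002, -1.0, 0.002], [-0.001, -0.002, -1.0]]
force: [0.3, 0.1, -0.4]
opening: 0.998
```

View pics/w2.png

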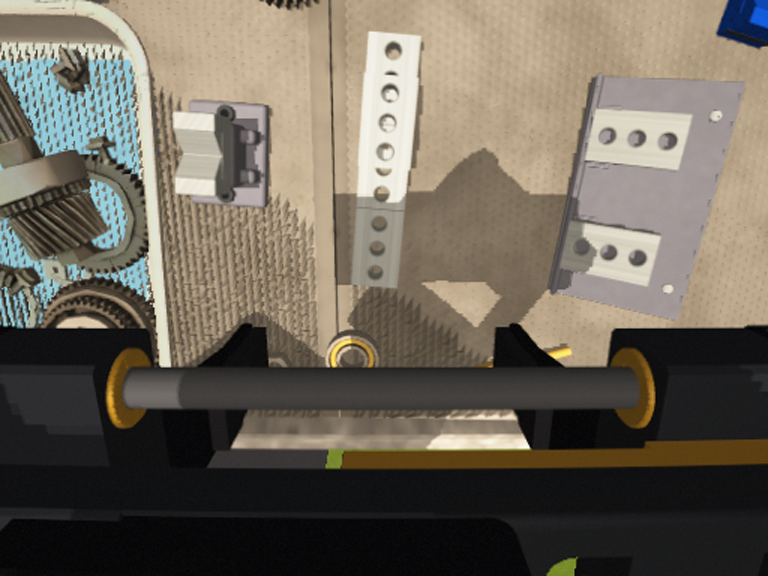

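Run:
```python
from h import *
a=np.load("pics/w1.npy")[0:140,295:390];b=np.load("pics/w2.npy")[60:200,365:465]
im=np.hstack([a,b]); cv2.imwrite("pics/st.png",cv2.resize(im,None,fx=4,fy=4,interpolation=cv2.INTER_CUBIC)[...,::-1])
a=np.load("pics/w1.npy")[0:145,155:205];b=np.load("pics/w2.npy")[10:200,230:290]
v1=np.load("pics/w1.npy")[0:100,25:115];v2=np.load("pics/w2.npy")[60:160,105:195]
def pad(x): return np.pad(x,((0,200-len(x)),(0,0),(0,0)))
im=np.hstack([pad(a),pad(b),np.vstack([v1,v2])])  # widths 50,60,90
cv2.imwrite("pics/pk.png",cv2.resize(im,None,fx=3,fy=3,interpolation=cv2.INTER_CUBIC)[...,::-1])
```

```text
(no output)
```

View pics/st.png

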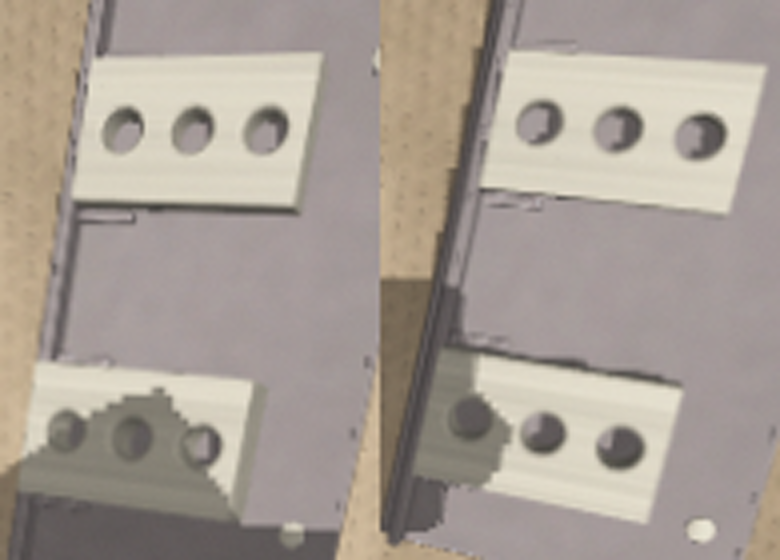

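View pics/pk.png

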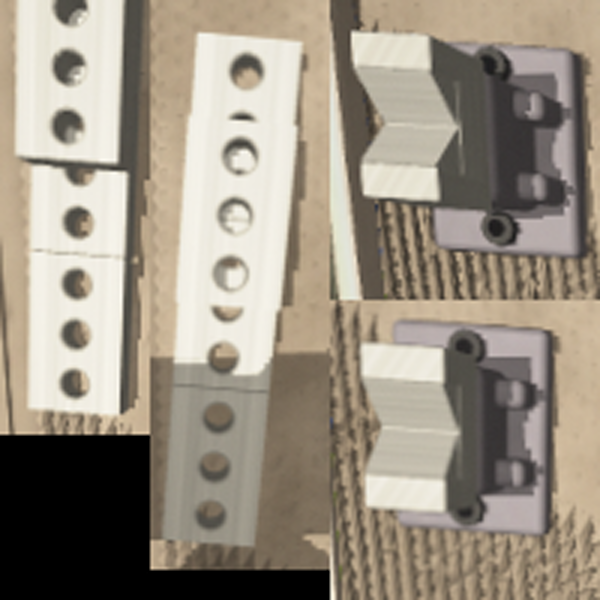

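Both views agree: the near block on the sloping stand (st.png left (140,440), right (550,435)) shows the clearly thicker end face. I'll check that by triangulating the hole centres.

Run:
```python
from h import *
import pickle
np.set_printoptions(precision=4,suppress=True)
c1=pickle.load(open("pics/w1.pkl","rb"));c2=pickle.load(open("pics/w2.pkl","rb"))
A=lambda p:np.array([(295+u/4,v/4) for u,v in p]);B=lambda p:np.array([(365+(u-380)/4,60+v/4) for u,v in p])
print("near",tri(c1,A([(66,431),(132,438),(201,446),(252,381),(235,520)]),c2,B([(469,417),(543,433),(620,448),(681,390),(648,522)])))
print("far",tri(c1,A([(123,129),(193,130),(266,130),(318,55),(297,208)]),c2,B([(540,122),(618,129),(700,136),(765,66),(727,213)])))
A=lambda p:np.array([(155+u/3,v/3) for u,v in p]);B=lambda p:np.array([(230+(u-150)/3,10+v/3) for u,v in p])
print("laid",tri(c1,A([(71,12),(69,68),(67,127)]),c2,B([(240,157),(235,216),(230,273)])))
print("laid near edge", onz(c1,A([(17,157),(118,163)]),.04))
print("basenear",tri(c1,A([(77,284),(77,334),(75,384)]),c2,B([(219,417),(214,466),(210,514)])))
A=lambda p:np.array([(25+(u-330)/3,v/3) for u,v in p]);B=lambda p:np.array([(105+(u-330)/3,60+(v-300)/3) for u,v in p])
print("stand",tri(c1,A([(381,127),(459,127),(351,31),(430,36),(440,203),(364,195)]),c2,B([(368,428),(460,433),(364,343),(440,347),(444,511),(368,507)])))
```

```text
near [[ 0.4689 -0.3854  0.0334  0.0007]
 [ 0.4669 -0.4012  0.0447  0.0001]
 [ 0.4651 -0.4173  0.0545  0.    ]
 [ 0.4815 -0.4275  0.0604  0.    ]
 [ 0.4456 -0.4273  0.056   0.0006]]
far [[ 0.5477 -0.3979  0.0288  0.0001]
 [ 0.5458 -0.4144  0.0375  0.0001]
 [ 0.544  -0.4306  0.0471  0.0002]
 [ 0.5602 -0.4403  0.0536  0.0007]
 [ 0.5251 -0.4397  0.0486  0.0002]]
laid [[ 0.5729 -0.2435  0.0381  0.001 ]
 [ 0.5543 -0.2422  0.0404  0.0001]
 [ 0.5355 -0.2405  0.04    0.0005]]
laid near edge [[ 0.5256 -0.2221  0.04  ]
 [ 0.5234 -0.2577  0.04  ]]
basenear [[ 0.4833 -0.2367  0.0204  0.0007]
 [ 0.4644 -0.2349  0.0183  0.0001]
 [ 0.4453 -0.2333  0.0187  0.0005]]
stand [[ 0.5348 -0.1024  0.0516  0.0013]
 [ 0.5325 -0.1363  0.0622  0.0002]
 [ 0.5586 -0.1141  0.0767  0.0005]
 [ 0.5581 -0.1348  0.0697  0.0003]
 [ 0.5082 -0.1317  0.0704  0.0006]
 [ 0.5102 -0.1101  0.0762  0.    ]]
```

```bash
cat >> h.py <<'E'
from scipy.spatial.transform import Rotation as R
def rot(yaw,zt=None):  # tool pointing down, tool x at yaw deg
    a=np.radians(yaw); x=np.array([np.cos(a),np.sin(a),0]); z=np.array([0,0,-1.]); return np.c_[x,np.cross(z,x),z]
def to(p,Rt,label=""):
    s=bot.read_state(); R0=np.array(s["tcp_rot"])
    d=R0.T@(np.array(p)-s["position"])*1000; w=R.from_matrix(R0.T@Rt).as_rotvec(degrees=True)
    print(label,"shift",np.round(d,1).tolist(),"turn",np.round(w,2).tolist(),"|d|%.0f |w|%.0f"%(np.linalg.norm(d),np.linalg.norm(w)))
def stat():
    s=bot.read_state(); print("t%.2f"%s["time_s"],np.round(s["position"],4),"yaw %.2f"%np.degrees(np.arctan2(s["tcp_rot"][1][0],s["tcp_rot"][0][0])),"zax",np.round(np.array(s["tcp_rot"])[:,2],4),"F",np.round(s["force"],1),"op %.3f"%s["opening"],"q",np.round(s["joint_positions"],0))
E
cat > grasp.py <<'E'
from h import *
stat()
a=np.radians(-96.7); u=np.array([np.cos(a),np.sin(a),0])
n=np.array([0,0,np.cos(np.pi/6)])-.5*u; w=np.cross(n,[0,0,1.]);w/=np.linalg.norm(w)
if w[0]<0:w=-w
Rt=np.c_[np.cross(w,-n),w,-n]; top=np.array([.4667,-.4014,.0445])
for h in(.12,.005):
    to(top-.017*n+h*n-.002*0,Rt,"h%g"%h)
to(top-.017*n,Rt,"grasp")
E
python3 grasp.py
```

```text
t1.53 [ 0.4597 -0.2394  0.2019] yaw 0.08 zax [-1.2e-03  5.0e-04 -1.0e+00] F [-0.7 -0.2 -0.2] op 1.003 q [-40.  24.  99.  -0.  58.  50.]
h0.12 shift [13.0, 110.9, 68.2] turn [-21.82, -24.45, -81.15] |d|131 |w|88
h0.005 shift [6.3, 168.0, 167.7] turn [-21.82, -24.45, -81.15] |d|238 |w|88
grasp shift [6.0, 170.5, 172.1] turn [-21.82, -24.45, -81.15] |d|242 |w|88
```

```bash
python3 -m jog '[[[13,111,30],[-21.82,-24.45,-81.15],0.3],[[13,111,30],[-21.82,-24.45,-81.15],0.3],[[13,111,30],[-21.82,-24.45,-81.15],0.3],[[13,111,30],[-21.82,-24.45,-81.15],0.3],[[13,111,30],[-21.82,-24.45,-81.15],0.3],[[13,111,30],[-21.82,-24.45,-81.15],0.3],[[13,111,30],[-21.82,-24.45,-81.15],0.3],[[13,111,68],[-21.82,-24.45,-81.15],0.3],[[13,111,68],[-21.82,-24.45,-81.15],0.3],[[13,111,68],[-21.82,-24.45,-81.15],0.3],[[13,111,68],[-21.82,-24.45,-81.15],0.3],[[13,111,68],[-21.82,-24.45,-81.15],0.3]]'; python3 grasp.py
```

```text
time_s: 2.53
position: [0.4722, -0.3529, 0.1346]
tcp_rot: [[0.125, 0.99, -0.064], [0.86, -0.14, -0.491], [-0.496, 0.006, -0.869]]
force: [1.3, -0.1, -1.1]
opening: 0.7
t2.53 [ 0.4722 -0.3529  0.1346] yaw 81.76 zax [-0.0637 -0.4915 -0.8686] F [ 1.3 -0.1 -1.1] op 0.700 q [-34.  34. 102. -45.  39.   8.]
h0.12 shift [2.7, 0.2, -0.6] turn [-0.34, -0.29, -1.34] |d|3 |w|1
h0.005 shift [2.2, 0.9, 114.4] turn [-0.34, -0.29, -1.34] |d|114 |w|1
grasp shift [2.1, 0.9, 119.4] turn [-0.34, -0.29, -1.34] |d|119 |w|1
```

```bash
python3 -m jog '[[[2,1,25],[-0.3,-0.3,-1.4],0.3],[[2,1,55],[-0.3,-0.3,-1.4],0.3],[[2,1,80],[-0.3,-0.3,-1.4],0.3],[[2,1,98],[-0.3,-0.3,-1.4],0.3],[[2,1,108],[-0.3,-0.3,-1.4],0.3],[[2,1,113],[-0.3,-0.3,-1.4],0.3],[[2,1,113],[-0.3,-0.3,-1.4],0.3]]'; python3 grasp.py; python3 -c "
from h import *
save('wrist','w3')"
```

```text
time_s: 3.12
position: [0.4658, -0.4057, 0.0347]
tcp_rot: [[0.105, 0.993, -0.061], [0.861, -0.122, -0.494], [-0.498, -0.0, -0.867]]
force: [-0.5, 0.3, 0.5]
opening: 0.701
t3.12 [ 0.4658 -0.4057  0.0347] yaw 83.02 zax [-0.0609 -0.4943 -0.8672] F [-0.5  0.3  0.5] op 0.701 q [-39.  45. 102. -59.  29.  19.]
h0.12 shift [-0.8, 0.1, -113.7] turn [-0.16, -0.13, -0.24] |d|114 |w|0
h0.005 shift [-1.1, 0.4, 1.3] turn [-0.16, -0.13, -0.24] |d|2 |w|0
grasp shift [-1.1, 0.4, 6.3] turn [-0.16, -0.13, -0.24] |d|6 |w|0
```

View pics/w3.png

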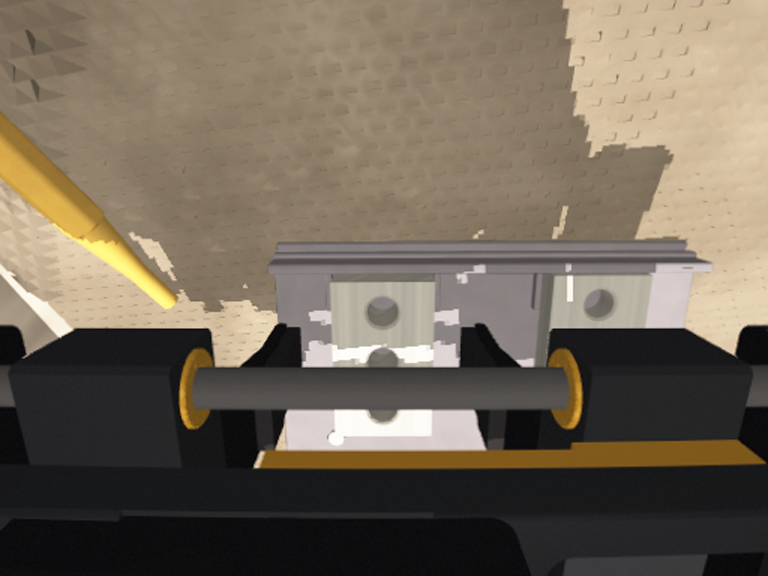

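The thick block at (383,350) is centred and square between the fingers. Descend and close.

```bash
python3 -m jog '[[[-1,0.4,3],[0,0,0],0.3],[[-1,0.4,6],[0,0,0],0.3],[[-1,0.4,6],[0,0,0],0.3],[[-1,0.4,6],[0,0,0],0.7],[[-1,0.4,6],[0,0,0],0.8],[[-1,0.4,6],[0,0,0],0.8],[[-1,0.4,6],[0,0,0],0.8],[[-1,0.4,6],[0,0,0],0.8],[[-1,0.4,6],[0,0,0],0.8],[[-1,0.4,6],[0,0,0],0.8]]'; python3 grasp.py
```

```text
time_s: 4.0
position: [0.4668, -0.4078, 0.0307]
tcp_rot: [[0.103, 0.993, -0.059], [0.861, -0.119, -0.495], [-0.498, 0.0, -0.867]]
force: [0.1, 2.2, 1.4]
opening: 0.412
t4.00 [ 0.4668 -0.4078  0.0307] yaw 83.15 zax [-0.0592 -0.4946 -0.8671] F [0.1 2.2 1.4] op 0.412 q [-40.  46. 101. -60.  29.  20.]
h0.12 shift [-1.1, -1.0, -118.2] turn [-0.06, -0.12, -0.13] |d|118 |w|0
h0.005 shift [-1.4, -0.8, -3.2] turn [-0.06, -0.12, -0.13] |d|4 |w|0
grasp shift [-1.4, -0.8, 1.8] turn [-0.06, -0.12, -0.13] |d|2 |w|0
```

```bash
cat > place.py <<'E'
from h import *
import sys
stat()
ci=vision.camera_info("wrist");K=np.array(ci["intrinsics"]);M=np.array(ci["mount"])
c=(K,np.array(ci["dist"]),np.linalg.inv(M))
print("holes in tool frame @w3:",onz(c,[(255.3,208),(255.3,273)],-.0107))
yaw=-4.7;e=np.array([np.cos(np.radians(yaw)),np.sin(np.radians(yaw)),0])
cx=float(sys.argv[1])/1000; off=float(sys.argv[2])/1000  # block centre offset along tool x
C=np.array([.5543,-.2422,0])-cx*e-off*e
for z in map(float,sys.argv[3:]): to(C+[0,0,z/1000],rot(yaw),"z%g"%z)
E
python3 place.py 64 0 120
python3 -m jog '[[[0,0,-10],[0,0,0],0.8],[[0,0,-30],[0,0,0],0.8],[[0,0,-60],[0,0,0],0.8],[[-20,0,-95],[0,0,0],0.8],[[-40,0,-110],[0,0,0],0.8],[[-40,0,-110],[0,0,0],0.8],[[-40,0,-110],[0,0,0],0.8]]'; python3 place.py 64 0 120
```

```text
t4.00 [ 0.4668 -0.4078  0.0307] yaw 83.15 zax [-0.0592 -0.4946 -0.8671] F [0.1 2.2 1.4] op 0.412 q [-40.  46. 101. -60.  29.  20.]
holes in tool frame @w3: [[ 0.01927565  0.00103969 -0.0107    ]
 [-0.01911102  0.00111444 -0.0107    ]]
z120 shift [105.1, 3.2, -163.4] turn [22.87, 23.72, 85.68] |d|194 |w|92
time_s: 4.58
position: [0.4696, -0.388, 0.1471]
tcp_rot: [[0.106, 0.993, -0.057], [0.86, -0.12, -0.495], [-0.499, 0.003, -0.867]]
force: [0.1, 0.5, -4.0]
opening: 0.414
t4.58 [ 0.4696 -0.388   0.1471] yaw 82.97 zax [-0.0571 -0.4953 -0.8668] F [ 0.1  0.5 -4. ] op 0.414 q [-38.  34. 100. -43.  38.   2.]
holes in tool frame @w3: [[ 0.01927569  0.00103929 -0.0107    ]
 [-0.01911099  0.00111404 -0.0107    ]]
z120 shift [145.7, 2.5, -52.5] turn [23.01, 23.62, 85.56] |d|155 |w|92
```

```bash
python3 -m jog '[[[60,0,-52],[23,23.6,85.5],0.8],[[60,0,-52],[23,23.6,85.5],0.8],[[100,2,-52],[23,23.6,85.5],0.8],[[120,2,-52],[23,23.6,85.5],0.8],[[145,2,-52],[23,23.6,85.5],0.8],[[145,2,-52],[23,23.6,85.5],0.8],[[145,2,-52],[23,23.6,85.5],0.8],[[145,2,-52],[23,23.6,85.5],0.8],[[145,2,-52],[23,23.6,85.5],0.8],[[145,2,-52],[23,23.6,85.5],0.8],[[145,2,-52],[23,23.6,85.5],0.8],[[145,2,-52],[23,23.6,85.5],0.8]]'; python3 place.py 64 1 120 50 30 23
```

```text
time_s: 5.58
position: [0.4878, -0.2366, 0.1163]
tcp_rot: [[0.999, 0.007, -0.033], [0.006, -1.0, -0.019], [-0.033, 0.019, -0.999]]
force: [0.4, -0.2, -3.4]
opening: 0.407
t5.58 [ 0.4878 -0.2366  0.1163] yaw 0.36 zax [-0.0329 -0.0188 -0.9993] F [ 0.4 -0.2 -3.4] op 0.407 q [-37.  33.  99.  -3.  49.  55.]
holes in tool frame @w3: [[ 0.01918927  0.00103718 -0.0107    ]
 [-0.01918384  0.00111639 -0.0107    ]]
z120 shift [1.6, 0.4, -3.8] turn [1.15, 1.85, 5.08] |d|4 |w|6
z50 shift [3.9, -0.9, 66.2] turn [1.15, 1.85, 5.08] |d|66 |w|6
z30 shift [4.6, -1.3, 86.2] turn [1.15, 1.85, 5.08] |d|86 |w|6
z23 shift [4.8, -1.4, 93.2] turn [1.15, 1.85, 5.08] |d|93 |w|6
```

```bash
python3 -m jog '[[[2,0,0],[1.15,1.85,5.1],0.8],[[4,-1,30],[1.15,1.85,5.1],0.8],[[4,-1,55],[1.15,1.85,5.1],0.8],[[4,-1,66],[1.15,1.85,5.1],0.8],[[4,-1,66],[1.15,1.85,5.1],0.8],[[4,-1,66],[1.15,1.85,5.1],0.8]]'; python3 place.py 64 1 50 30 25; python3 -c "
from h import *
s=bot.read_state()
save('wrist','w4',(150,60,350,260),3)"
```

```text
time_s: 6.08
position: [0.4902, -0.2372, 0.0511]
tcp_rot: [[0.997, -0.076, -0.0], [-0.076, -0.997, -0.002], [-0.0, 0.002, -1.0]]
force: [0.1, -0.5, -3.7]
opening: 0.411
t6.08 [ 0.4902 -0.2372  0.0511] yaw -4.36 zax [-3.0e-04 -1.8e-03 -1.0e+00] F [ 0.1 -0.5 -3.7] op 0.411 q [-38.  39. 101.  -0.  40.  57.]
holes in tool frame @w3: [[ 0.01918248  0.0010405  -0.0107    ]
 [-0.01919103  0.00111987 -0.0107    ]]
z50 shift [-0.7, -0.3, 1.1] turn [0.11, 0.01, 0.34] |d|1 |w|0
z30 shift [-0.7, -0.4, 21.1] turn [0.11, 0.01, 0.34] |d|21 |w|0
z25 shift [-0.7, -0.4, 26.1] turn [0.11, 0.01, 0.34] |d|26 |w|0
```

View pics/w4.png

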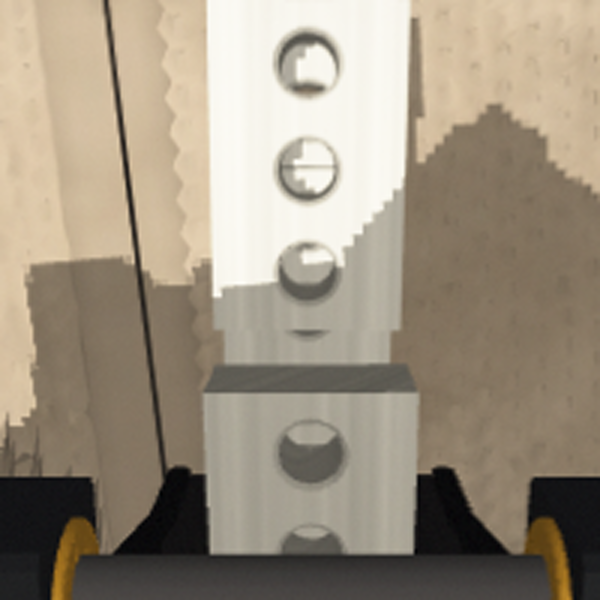

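```bash
cat > m4.py <<'E'
from h import *
ci=vision.camera_info("wrist");K=np.array(ci["intrinsics"]);M=np.array(ci["mount"])
c=(K,np.array(ci["dist"]),np.linalg.inv(M))
r=lambda p:np.array([(150+u/3,60+v/3) for u,v in p])
np.set_printoptions(precision=4,suppress=True)
for a in(3,4,5,6,7):
  t=onz(c,r([(205,392),(416,392),(311,455)]),-(20-a)/1000); b=onz(c,r([(207,365),(414,365)]),a/1000)
  print(a,"top edge x %.4f y %.4f w %.4f hole x %.4f y %.4f"%(t[:2,0].mean(),t[:2,1].mean(),np.ptp(t[:2,1]),t[2,0],t[2,1]),"bottom edge x %.4f w %.4f"%(b[:,0].mean(),np.ptp(b[:,1])))
for z in(.0095,.0105,.0115):
  l=onz(c,r([(213,330),(402,330),(308,270),(308,169),(308,62)]),z); print(z,l[:,:2].tolist())
E
python3 m4.py
```

```text
3 top edge x 0.0304 y 0.0001 w 0.0348 hole x 0.0194 y 0.0002 bottom edge x 0.0300 w 0.0386
4 top edge x 0.0301 y 0.0001 w 0.0351 hole x 0.0190 y 0.0002 bottom edge x 0.0298 w 0.0388
5 top edge x 0.0298 y 0.0001 w 0.0353 hole x 0.0187 y 0.0002 bottom edge x 0.0295 w 0.0391
6 top edge x 0.0296 y 0.0001 w 0.0356 hole x 0.0183 y 0.0002 bottom edge x 0.0293 w 0.0393
7 top edge x 0.0293 y 0.0001 w 0.0358 hole x 0.0180 y 0.0002 bottom edge x 0.0290 w 0.0395
0.0095 [[0.03530070107237671, -0.018597079372066314], [0.035310542134026596, 0.017647589569464103], [0.04683977039190486, -0.0003755206014816667], [0.06543760289998045, -0.00037109391347459037], [0.08413283718801497, -0.00036697199586596874]]
0.0105 [[0.035091800416620196, -0.018705358973526213], [0.035101698846146646, 0.01775059608407385], [0.0466981360462232, -0.00037757872282314086], [0.06540438349952243, -0.00037312622970476453], [0.08420860053059437, -0.000368980283625537]]
0.0115 [[0.034882899760863686, -0.018813638574986108], [0.034892855558266704, 0.017853602598683595], [0.04655650170054154, -0.0003796368441646151], [0.06537116409906442, -0.0003751585459349388], [0.08428436387317376, -0.0003709885713851053]]
```

```bash
python3 -m jog '[[[4.2,-0.4,0],[0,0,0],0.8],[[4.2,-0.4,6],[0,0,0],0.8],[[4.2,-0.4,14],[0,0,0],0.8],[[4.2,-0.4,20],[0,0,0],0.8],[[4.2,-0.4,22],[0,0,0],0.8],[[4.2,-0.4,22],[0,0,0],0.8],[[4.2,-0.4,22],[0,0,0],0.8]]'; python3 -m jog '[[[0,0,1],[0,0,0],0.8],[[0,0,1],[0,0,0],0.8],[[0,0,1],[0,0,0],0.8]]';python3 -m jog '[[[0,0,1],[0,0,0],0.8],[[0,0,1],[0,0,0],0.8],[[0,0,1],[0,0,0],0.8]]'
```

```text
time_s: 6.72
position: [0.496, -0.2392, 0.0327]
tcp_rot: [[0.997, -0.076, 0.005], [-0.075, -0.997, -0.007], [0.005, 0.006, -1.0]]
force: [-4.7, -1.1, 11.1]
opening: 0.407
time_s: 6.97
position: [0.496, -0.2393, 0.0326]
tcp_rot: [[0.997, -0.075, 0.005], [-0.075, -0.997, -0.007], [0.006, 0.007, -1.0]]
force: [-5.4, -0.6, 17.8]
opening: 0.411
time_s: 7.22
position: [0.496, -0.2393, 0.0325]
tcp_rot: [[0.997, -0.075, 0.005], [-0.075, -0.997, -0.007], [0.006, 0.007, -1.0]]
force: [-6.8, -0.2, 24.2]
opening: 0.405
```

Contact came early, at TCP z = 0.0326. I'll ease off and look.

```bash
python3 -c "
from h import *
save('wrist','w5a')"; python3 -m jog '[[[-1,0,-3],[0,0,0],0.8],[[-2,0,-5],[0,0,0],0.8],[[-2,0,-6],[0,0,0],0.8],[[-2,0,-6],[0,0,0],0.8],[[-2,0,-6],[0,0,0],0.8]]'
python3 - <<'E'
from h import *
for i in range(2):
    stat(); im=vision.capture('wrist')
np.save('pics/w5b.npy',im); a=np.load('pics/w5a.npy')
im=np.hstack([a[100:280,185:325],im[100:280,185:325]])
cv2.imwrite('pics/w5.png',cv2.resize(im,None,fx=2.8,fy=2.8,interpolation=cv2.INTER_CUBIC)[...,::-1])
E
```

```text
time_s: 7.68
position: [0.4934, -0.2379, 0.034]
tcp_rot: [[0.997, -0.076, 0.002], [-0.076, -0.997, -0.004], [0.003, 0.004, -1.0]]
force: [-0.5, -0.6, -3.6]
opening: 0.414
t7.68 [ 0.4934 -0.2379  0.034 ] yaw -4.36 zax [ 0.0025 -0.0038 -1.    ] F [-0.5 -0.6 -3.6] op 0.414 q [-37.  41. 101.  -0.  38.  57.]
t7.73 [ 0.4934 -0.2379  0.034 ] yaw -4.36 zax [ 0.0024 -0.0037 -1.    ] F [ 0.2  0.  -3.6] op 0.414 q [-37.  41. 101.  -0.  38.  57.]
```

View pics/w5.png

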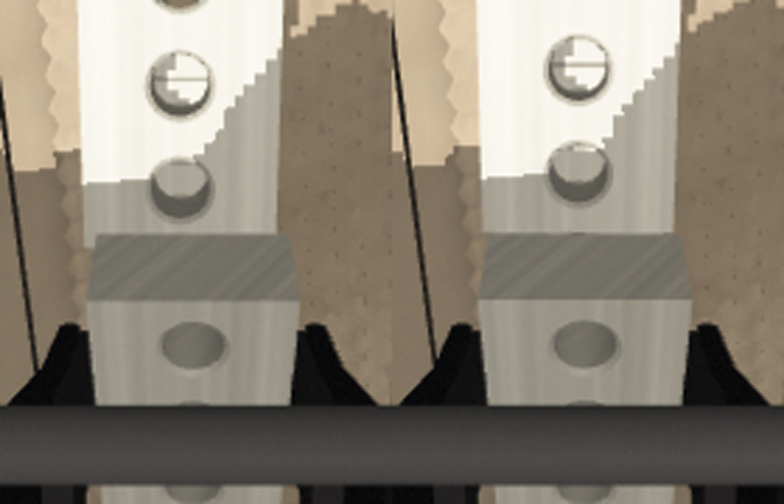

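The block's front edge had landed on the laid block's top edge. It is now pitched nose-up in the grip, with the front face spanning rows 235–298. The joint line still shows centred in the laid block's middle hole at (578,68), so the laid block has not shifted. I'll locate everything in the tool frame from this picture.

Run:
```python
from h import *
np.set_printoptions(precision=4,suppress=True)
ci=vision.camera_info("wrist");K=np.array(ci["intrinsics"]);M=np.array(ci["mount"])
c=(K,np.array(ci["dist"]),np.linalg.inv(M)); stat()
r=lambda p:np.array([(185+(u-392)/2.8,100+v/2.8) for u,v in p])
l=onz(c,r([(578,68),(578,172)]),-.006); print(l)
s=bot.read_state(); print((np.array(s["tcp_rot"])@l.T).T+s["position"])
c4=np.load
# fit block pitch: unknown pitch th, centre x0,z0 in tool frame; observe front top edge, front bottom edge, hole(front top)
from scipy.optimize import least_squares
obs=r([(481,298),(690,298),(484,235),(681,235),(585,344)])
P=np.array([[30,-18,20],[30,18,20],[30,-18,0],[30,18,0],[18.8,0,20]])/1000
P[:,2]*=1
def f(p):
    th,x0,y0,z0=p; Q=P-[0,0,.01]; X=np.c_[np.cos(th)*Q[:,0]-np.sin(th)*Q[:,2]+x0, Q[:,1]+y0, -(np.sin(th)*Q[:,0]+np.cos(th)*Q[:,2])+z0]
    return (proj(c,X)-obs).ravel()
q=least_squares(f,[.2,0,0,-.006]); print("pitch deg %.1f"%np.degrees(q.x[0]),q.x[1:],"res",q.fun)
```

```text
t7.78 [ 0.4934 -0.2379  0.034 ] yaw -4.35 zax [ 0.0024 -0.0037 -1.    ] F [ 0.5 -1.2 -3.6] op 0.410 q [-37.  41. 101.  -0.  38.  57.]
[[ 0.062  -0.001  -0.006 ]
 [ 0.0431 -0.001  -0.006 ]]
[[ 0.5553 -0.2416  0.0402]
 [ 0.5364 -0.2401  0.0401]]
pitch deg 18.2 [-0.0005  0.0002 -0.0057] res [-0.9102 -0.3031  0.065  -0.2834  1.8874 -0.4198 -0.6616 -0.4012 -0.2647
  1.3808]
```

```bash
python3 -m jog '[[[-1,0,-4],[0,0,0],0.8],[[-5,-1,-4],[0,0,0],0.8],[[-5,-1,-4],[0,0,0],0.8],[[-5,-1,-1],[0,0,0],0.8],[[-5,-1,3],[0,0,0],0.8],[[-5,-1,7],[0,0,0],0.8],[[-5,-1,7],[0,0,0],0.8]]'; python3 -m jog '[[[0,0,2],[0,0,0],0.8],[[0,0,3],[0,0,0],0.8],[[0,0,3],[0,0,0],0.8],[[0,0,3],[0,0,0],0.8]]'
```

```text
time_s: 8.37
position: [0.4911, -0.2373, 0.0285]
tcp_rot: [[0.997, -0.078, 0.008], [-0.078, -0.997, -0.006], [0.008, 0.005, -1.0]]
force: [2.6, 2.2, 4.2]
opening: 0.41
time_s: 8.7
position: [0.4921, -0.2374, 0.0264]
tcp_rot: [[0.997, -0.078, 0.01], [-0.078, -0.997, -0.007], [0.011, 0.006, -1.0]]
force: [4.3, 4.5, 8.1]
opening: 0.409
```

```bash
python3 -m jog '[[[-1,0,2],[0,0,0],0.8],[[-2,0,3],[0,0,0],0.8],[[-2,0,4],[0,0,0],0.8],[[-2,0,4],[0,0,0],0.8],[[-2,0,4],[0,0,0],0.8]]'
cat > meas.py <<'E'
# numeric holes in wrist picture (tool frame)
from h import *
import sys
np.set_printoptions(precision=4,suppress=True)
ci=vision.camera_info("wrist");K=np.array(ci["intrinsics"]);M=np.array(ci["mount"])
c=(K,np.array(ci["dist"]),np.linalg.inv(M)); stat()
im=vision.capture("wrist"); np.save("pics/%s.npy"%sys.argv[1],im)
E
python3 meas.py w6; python3 -c "
from h import *
show('w6','w6',(185,60,325,280),2.7)"
```

```text
time_s: 9.12
position: [0.4921, -0.2383, 0.023]
tcp_rot: [[0.997, -0.079, 0.014], [-0.078, -0.997, -0.009], [0.015, 0.008, -1.0]]
force: [7.3, 4.8, 8.7]
opening: 0.411
t9.12 [ 0.4921 -0.2383  0.023 ] yaw -4.50 zax [ 0.0142 -0.0093 -0.9999] F [7.3 4.8 8.7] op 0.411 q [-38.  42. 102.   0.  35.  57.]
```

View pics/w6.png

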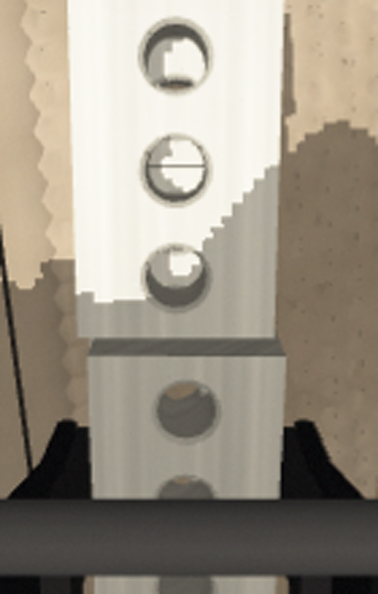

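The front face is now a thin strip (rows 338–355), so the block is nearly flat. The joint line is still centred in the laid hole at (176,168). Fit the poses.

```bash
cat > fit.py <<'E'
from h import *
from scipy.optimize import least_squares
np.set_printoptions(precision=4,suppress=True)
ci=vision.camera_info("wrist");K=np.array(ci["intrinsics"]);M=np.array(ci["mount"])
C=(K,np.array(ci["dist"]),np.linalg.inv(M))
P=np.array([[30,-18,20],[30,18,20],[30,-18,0],[30,18,0],[18.8,0,20]])/1000-[0,0,.01]
def model(p):
    th,x0,y0,z0=p
    return np.c_[np.cos(th)*P[:,0]-np.sin(th)*P[:,2]+x0, P[:,1]+y0, -(np.sin(th)*P[:,0]+np.cos(th)*P[:,2])+z0]
def fit(obs,wt=1):
    q=least_squares(lambda p:((proj(C,model(p))-obs)*np.reshape(wt,(-1,1))).ravel(),[0,0,0,-.006]); return q
def fitlaid(obs): # three hole centres + near edge corners, top face, rigid in tool frame incl. height
    L=np.array([[18.8,0],[0,0],[-18.8,0],[-30,-18],[-30,18]])/1000
    def g(p): 
        a=p[3]; X=np.c_[p[0]+np.cos(a)*L[:,0]-np.sin(a)*L[:,1],p[1]+np.sin(a)*L[:,0]+np.cos(a)*L[:,1],np.full(5,p[2])]
        return (proj(C,X)-obs).ravel()
    return least_squares(g,[.063,0,-.01,0])
E
python3 - <<'E'
from fit import *
r=lambda p:np.array([(185+u/2.7,60+v/2.7) for u,v in p])
q=fit(r([(88,355),(285,355),(92,338),(280,338),(187,410)])); print("block pitch %.1f"%np.degrees(q.x[0]),q.x,q.fun)
q=fitlaid(r([(176,57),(176,170),(177,276),(78,336),(274,337)])); print("laid",q.x,q.fun)
E
```

```text
block pitch -6.7 [-0.1164  0.0005  0.0004 -0.0147] [-0.9142 -0.703   0.929  -0.6828  1.9611 -0.1613 -1.7629 -0.1432 -0.1914
  1.6734]
laid [ 0.0632 -0.0015 -0.0159  0.0024] [ 0.0833 -0.0394  0.074   0.0005 -0.3013  0.0976  0.0993  0.0642  0.0396
 -0.1216]
```

Run:
```python
from fit import *
r=lambda p:np.array([(185+u/2.7,60+v/2.7) for u,v in p])
for z in(-.0165,-.018):
  print(z,onz(C,r([(88,355),(285,355),(187,410),(78,336),(274,337),(177,276),(176,170)]),z)[:,:2].tolist())
```

```text
-0.0165 [[0.0298313823580919, -0.017776298368090825], [0.029841517850188883, 0.018520500176597846], [0.01911265037397713, 0.00047546801425781714], [0.03344691731439614, -0.019499570857333004], [0.03326758787406294, 0.01639347423696086], [0.04457724031818361, -0.0013477361878922298], [0.0632578204950053, -0.0014845385882224687]]
-0.018 [[0.03025706075448193, -0.017593328316394003], [0.030267091788476072, 0.018329389258290633], [0.01964879784253324, 0.00047033226196231524], [0.03383533339350844, -0.01929884046670262], [0.033657852152842435, 0.016224284809215502], [0.04485094539818153, -0.0013340816880497636], [0.0633390003432206, -0.00146947417960936]]
```

The block now sits flat with a 3.5 mm gap and about 1.9 mm lateral offset. I'll unload the grip, lift just clear, shift it closer, and measure from image profiles.

```bash
python3 -m jog '[[[0,0,-2],[0,0,0],0.8],[[2,0,-4],[0,0,0],0.8],[[4,-0.5,-6],[0,0,0],0.8],[[4,-0.5,-6],[0,0,0],0.8],[[4,-0.5,-6],[0,0,0],0.8],[[4,-0.5,-6],[0,0,0],0.8]]'; python3 meas.py w7
cat > prof.py <<'E'
from fit import *
import sys
im=cv2.cvtColor(np.load("pics/%s.npy"%sys.argv[1]),cv2.COLOR_RGB2GRAY).astype(int)
a,b=map(int,sys.argv[2:4])
for c0 in(227,276): print("cols",c0,list(zip(range(a,b),im[a:b,c0-3:c0+4].mean(1).round().astype(int).tolist())))
E
python3 prof.py w6 176 200; python3 prof.py w7 165 206
```

```text
time_s: 9.67
position: [0.4903, -0.2362, 0.0262]
tcp_rot: [[0.997, -0.076, 0.002], [-0.076, -0.997, -0.004], [0.002, 0.004, -1.0]]
force: [-0.6, -1.0, -4.4]
opening: 0.41
t9.67 [ 0.4903 -0.2362  0.0262] yaw -4.36 zax [ 0.0022 -0.0037 -1.    ] F [-0.6 -1.  -4.4] op 0.410 q [-37.  42. 102.  -0.  36.  57.]
cols 227 [(176, 160), (177, 160), (178, 160), (179, 161), (180, 160), (181, 161), (182, 161), (183, 161), (184, 161), (185, 114), (186, 93), (187, 91), (188, 90), (189, 90), (190, 92), (191, 109), (192, 157), (193, 162), (194, 162), (195, 162), (196, 162), (197, 162), (198, 162), (199, 162)]
cols 276 [(176, 172), (177, 172), (178, 172), (179, 172), (180, 172), (181, 172), (182, 172), (183, 172), (184, 172), (185, 119), (186, 92), (187, 88), (188, 87), (189, 88), (190, 88), (191, 90), (192, 156), (193, 161), (194, 161), (195, 161), (196, 161), (197, 161), (198, 160), (199, 161)]
cols 227 [(165, 193), (166, 193), (167, 172), (168, 166), (169, 166), (170, 166), (171, 166), (172, 166), (173, 166), (174, 166), (175, 166), (176, 166), (177, 166), (178, 166), (179, 166), (180, 164), (181, 103), (182, 91), (183, 92), (184, 92), (185, 91), (186, 92), (187, 93), (188, 93), (189, 92), (190, 94), (191, 96), (192, 143), (193, 163), (194, 165), (195, 165), (196, 164), (197, 164), (198, 165), (199, 164), (200, 164), (201, 164), (202, 164), (203, 164), (204, 164), (205, 163)]
cols 276 [(165, 170), (166, 170), (167, 170), (168, 170), (169, 170), (170, 171), (171, 170), (172, 170), (173, 170), (174, 171), (175, 171), (176, 171), (177, 171), (178, 170), (179, 171), (180, 171), (181, 103), (182, 92), (183, 92), (184, 93), (185, 92), (186, 92), (187, 91), (188, 90), (189, 89), (190, 90), (191, 91), (192, 134), (193, 161), (194, 163), (195, 163), (196, 163), (197, 163), (198, 162), (199, 162), (200, 163), (201, 163), (202, 163), (203, 163), (204, 162), (205, 162)]
```

Run:
```python
from fit import *
im=cv2.cvtColor(np.load("pics/w7.npy"),cv2.COLOR_RGB2GRAY).astype(int)
for nm,r0 in(("laid",173),("blk",200)):
    print(nm,[(x,v) for x,v in zip(range(208,222),im[r0-2:r0+3,208:222].mean(0).round().astype(int).tolist())],[(x,v) for x,v in zip(range(280,296),im[r0-2:r0+3,280:296].mean(0).round().astype(int).tolist())])
for zl,zb in((-.0138,-.0159),(-.0138,-.0169)):
    print(onz(C,[(250,180.6)],zl)[0,:2],onz(C,[(250,191.9)],zb)[0,:2])
```

```text
laid [(208, 109), (209, 107), (210, 104), (211, 107), (212, 118), (213, 124), (214, 125), (215, 125), (216, 124), (217, 130), (218, 153), (219, 158), (220, 158), (221, 160)] [(280, 176), (281, 175), (282, 175), (283, 175), (284, 173), (285, 169), (286, 166), (287, 168), (288, 169), (289, 163), (290, 124), (291, 113), (292, 114), (293, 115), (294, 115), (295, 115)]
blk [(208, 114), (209, 114), (210, 113), (211, 111), (212, 110), (213, 115), (214, 122), (215, 124), (216, 129), (217, 142), (218, 158), (219, 156), (220, 154), (221, 154)] [(280, 170), (281, 165), (282, 163), (283, 165), (284, 166), (285, 164), (286, 163), (287, 162), (288, 161), (289, 159), (290, 146), (291, 114), (292, 114), (293, 114), (294, 112), (295, 111)]
[ 0.0347 -0.0017] [ 0.0295 -0.0017]
[ 0.0347 -0.0017] [ 0.0297 -0.0016]
```

```bash
python3 -m jog '[[[1.5,0,0],[0,0,0],0.8],[[3.5,0,0],[0,0,0],0.8],[[3.5,0,0],[0,0,0],0.8],[[3.5,0,0],[0,0,0],0.8],[[3.5,0,0],[0,0,0],0.8],[[3.5,0,0],[0,0,0],0.8]]'; python3 meas.py w8;python3 prof.py w8 180 200
```

```text
time_s: 10.22
position: [0.4943, -0.2367, 0.0267]
tcp_rot: [[0.997, -0.076, 0.003], [-0.076, -0.997, -0.005], [0.004, 0.004, -1.0]]
force: [-0.3, -0.2, -3.9]
opening: 0.409
t10.22 [ 0.4943 -0.2367  0.0267] yaw -4.36 zax [ 0.0034 -0.0045 -1.    ] F [-0.3 -0.2 -3.9] op 0.409 q [-37.  42. 101.  -0.  37.  57.]
cols 227 [(180, 164), (181, 165), (182, 164), (183, 164), (184, 164), (185, 164), (186, 164), (187, 117), (188, 94), (189, 92), (190, 93), (191, 95), (192, 142), (193, 162), (194, 164), (195, 163), (196, 163), (197, 163), (198, 163), (199, 164)]
cols 276 [(180, 169), (181, 169), (182, 170), (183, 169), (184, 169), (185, 169), (186, 170), (187, 118), (188, 92), (189, 89), (190, 89), (191, 90), (192, 133), (193, 160), (194, 163), (195, 163), (196, 162), (197, 162), (198, 162), (199, 162)]
```

```bash
python3 -m jog '[[[0.4,0,1],[0,0,0],0.8],[[0.4,0,2],[0,0,0],0.8],[[0.4,0,2.5],[0,0,0],0.8],[[0.4,0,2.5],[0,0,0],0.8]]'
```

```text
time_s: 10.6
position: [0.4944, -0.2366, 0.024]
tcp_rot: [[0.997, -0.076, 0.003], [-0.076, -0.997, -0.004], [0.003, 0.004, -1.0]]
force: [-0.4, 1.2, -3.7]
opening: 0.409
```

```bash
python3 -m jog '[[[0,0,1],[0,0,0],0.8],[[0,0,1.5],[0,0,0],0.8],[[0,0,1.5],[0,0,0],0.8],[[0,0,1.5],[0,0,0],0.8]]'
```

```text
time_s: 10.93
position: [0.4945, -0.2366, 0.0229]
tcp_rot: [[0.997, -0.076, 0.003], [-0.076, -0.997, -0.004], [0.003, 0.004, -1.0]]
force: [-1.6, 0.8, 0.1]
opening: 0.414
```

```bash
python3 -m jog '[[[0,0,0],[0,0,0],0.5],[[0,0,0],[0,0,0],0.35],[[0,0,0],[0,0,0],0.35],[[0,0,0],[0,0,0],0.35],[[0,0,-10],[0,0,0],0.35],[[0,0,-30],[0,0,0],0.35],[[-20,0,-60],[0,0,0],0.35],[[-40,0,-95],[0,0,0],0.35],[[-40,0,-95],[0,0,0],0.35],[[-40,0,-95],[0,0,0],0.35],[[-40,0,-95],[0,0,0],0.35]]'; python3 meas.py w9
python3 - <<'E'
from fit import *
s=bot.read_state(); T=cam("wrist")
im=cv2.cvtColor(np.load("pics/w9.npy"),cv2.COLOR_RGB2GRAY)
L=np.array([.5553,-.2416,.04]);e=np.array([.9966,-.0819,0])
p=proj(T,[L-e*x/1000 for x in(0,30,60)]);print(p)
g=cv2.medianBlur(im,3); x0,y0=230,100
cs=cv2.HoughCircles(cv2.resize(g,None,fx=3,fy=3,interpolation=cv2.INTER_CUBIC),cv2.HOUGH_GRADIENT,1,15,param1=80,param2=16,minRadius=8,maxRadius=20)
c=cs[0]/3; c=c[np.abs(c[:,0]-p[:,0].mean())<15]; c=c[c[:,1].argsort()]
print(np.c_[c,onz(T,c[:,:2],.04)])
E
```

```text
time_s: 11.85
position: [0.455, -0.2336, 0.1181]
tcp_rot: [[0.997, -0.076, 0.005], [-0.076, -0.997, -0.006], [0.005, 0.005, -1.0]]
force: [0.3, -0.8, 0.1]
opening: 0.652
t11.85 [ 0.455  -0.2336  0.1181] yaw -4.38 zax [ 0.0048 -0.0055 -1.    ] F [ 0.3 -0.8  0.1] op 0.652 q [-40.  31. 104.  -0.  45.  55.]
[[253.6632  64.7232]
 [253.4113 106.4313]
 [253.1744 145.7514]]
[[253.8333  68.1667   6.1      0.5529  -0.2415   0.04  ]
 [255.1667 121.1667   3.8667   0.5143  -0.2397   0.04  ]
 [253.5    143.8333   5.7333   0.497   -0.2371   0.04  ]
 [252.8333 167.1667   5.3333   0.4784  -0.2351   0.04  ]
 [252.5    198.8333   6.4667   0.452   -0.2328   0.04  ]]
```

```bash
sed -i 's/(227,276)/(240,266)/' prof.py; python3 prof.py w9 96 118; python3 prof.py w9 176 206
python3 - <<'E'
from fit import *
im=cv2.cvtColor(np.load("pics/w9.npy"),cv2.COLOR_RGB2GRAY).astype(int)
print("centre col", im[55:180,250:257].mean(1).round().astype(int).tolist())
E
```

```text
cols 240 [(96, 247), (97, 247), (98, 247), (99, 247), (100, 247), (101, 247), (102, 247), (103, 247), (104, 247), (105, 247), (106, 247), (107, 248), (108, 248), (109, 248), (110, 248), (111, 248), (112, 248), (113, 248), (114, 248), (115, 248), (116, 248), (117, 248)]
cols 266 [(96, 248), (97, 248), (98, 248), (99, 248), (100, 248), (101, 248), (102, 248), (103, 248), (104, 248), (105, 248), (106, 248), (107, 245), (108, 246), (109, 247), (110, 247), (111, 247), (112, 247), (113, 247), (114, 247), (115, 247), (116, 247), (117, 247)]
cols 240 [(176, 167), (177, 167), (178, 167), (179, 167), (180, 167), (181, 167), (182, 167), (183, 167), (184, 166), (185, 166), (186, 166), (187, 166), (188, 166), (189, 166), (190, 166), (191, 166), (192, 165), (193, 166), (194, 165), (195, 166), (196, 166), (197, 166), (198, 165), (199, 165), (200, 166), (201, 165), (202, 165), (203, 165), (204, 165), (205, 165)]
cols 266 [(176, 171), (177, 171), (178, 171), (179, 171), (180, 171), (181, 171), (182, 171), (183, 172), (184, 171), (185, 172), (186, 171), (187, 171), (188, 171), (189, 171), (190, 171), (191, 171), (192, 171), (193, 171), (194, 171), (195, 171), (196, 171), (197, 171), (198, 171), (199, 170), (200, 170), (201, 171), (202, 171), (203, 171), (204, 170), (205, 171)]
centre col [247, 241, 206, 137, 88, 85, 98, 167, 226, 230, 231, 233, 241, 241, 201, 243, 247, 243, 217, 228, 245, 247, 247, 247, 247, 247, 247, 247, 238, 195, 135, 96, 116, 132, 138, 154, 195, 224, 230, 230, 231, 231, 219, 201, 199, 220, 243, 248, 248, 248, 248, 248, 246, 247, 248, 248, 248, 248, 235, 204, 197, 213, 238, 241, 240, 238, 236, 231, 215, 174, 133, 118, 101, 138, 205, 242, 247, 248, 248, 247, 247, 247, 247, 207, 178, 173, 172, 172, 172, 129, 166, 172, 172, 171, 142, 99, 92, 104, 139, 162, 171, 171, 171, 171, 171, 171, 171, 147, 134, 154, 169, 170, 170, 170, 170, 163, 118, 95, 91, 93, 98, 133, 153, 168, 170]
```

Run:
```python
from fit import *
T=cam("wrist"); a=onz(T,[(253.6,64.5),(253.5,92),(253.3,121.3),(253,149.7)],.04); print(a,np.diff(a[:,0])*1e3)
im=cv2.cvtColor(np.load("pics/w9.npy"),cv2.COLOR_RGB2GRAY)
for r in(75,105,111,135):
    g=np.abs(np.diff(im[r-1:r+2].astype(float).mean(0))); L=215+g[215:240].argmax()+.5; Rr=268+g[268:295].argmax()+.5
    print(r,L,Rr,onz(T,[(L,r),(Rr,r)],.04)[:,:2].round(4).tolist())
```

```text
[[ 0.5555 -0.2416  0.04  ]
 [ 0.5359 -0.24    0.04  ]
 [ 0.5143 -0.2382  0.04  ]
 [ 0.4924 -0.2363  0.04  ]] [-19.5149 -21.637  -21.8986]
75 228.5 277.5 [[0.5495, -0.2224], [0.5468, -0.2588]]
105 229.5 276.5 [[0.5279, -0.2211], [0.5251, -0.2568]]
111 229.5 276.5 [[0.5234, -0.2206], [0.5207, -0.2565]]
135 229.5 275.5 [[0.5053, -0.2189], [0.5025, -0.2547]]
```

Run:
```python
from h import *
np.set_printoptions(precision=3,suppress=True)
c=cam("top")
px=np.array([(300,232),(350,232),(350,320),(300,320),(340,225),(362,232),(360,240)])/1.5
print(onz(c,px,.1)); print("rim",onz(c,px[5:],.042))
vb=np.array([.667,-.039,0])
print("finger tips px1.5 (across x)",proj(c,[vb+[-.045*.954,-.045*.3,.01]])*1.5)
a=np.radians(17.5);X=np.array([np.cos(a),np.sin(a),0]);Y=np.array([-X[1],X[0],0])
print("body across50",[(vb+sx*.095*X+sy*.0375*Y)[:2].round(3).tolist() for sx in(-1,1) for sy in(-1,1)])
print("body across36",[(vb+sx*.095*Y+sy*.0375*X)[:2].round(3).tolist() for sx in(-1,1) for sy in(-1,1)])
```

```text
[[ 0.607  0.042  0.1  ]
 [ 0.606 -0.052  0.1  ]
 [ 0.441 -0.05   0.1  ]
 [ 0.442  0.043  0.1  ]
 [ 0.619 -0.033  0.1  ]
 [ 0.605 -0.074  0.1  ]
 [ 0.59  -0.071  0.1  ]]
rim [[ 0.614 -0.074  0.042]
 [ 0.598 -0.07   0.042]]
finger tips px1.5 (across x) [[351.334 229.255]]
body across50 [[0.588, -0.103], [0.565, -0.032], [0.769, -0.046], [0.746, 0.025]]
body across36 [[0.66, -0.141], [0.731, -0.118], [0.603, 0.04], [0.674, 0.063]]
```

The second-course joint is closed: there is no dark gap, the hole spacing matches a butted pair within 0.8 mm, and the edges are collinear. Next I fly to the grey V-block and measure it by colour segmentation.

Run:
```python
from h import *
to([.59,-.065,.25],rot(17.5))
```

```text
shift [122.5, -177.6, -133.0] turn [0.28, -0.17, -21.86] |d|253 |w|22
```

```bash
python3 -m jog '[[[0,0,-40],[0,0,0],0.3],[[0,0,-80],[0,0,0],0.3],[[122,-178,-133],[0.3,-0.2,-21.9],0.3],[[122,-178,-133],[0.3,-0.2,-21.9],0.3],[[122,-178,-133],[0.3,-0.2,-21.9],0.3],[[122,-178,-133],[0.3,-0.2,-21.9],0.3],[[122,-178,-133],[0.3,-0.2,-21.9],0.3],[[122,-178,-133],[0.3,-0.2,-21.9],0.3],[[122,-178,-133],[0.3,-0.2,-21.9],0.3],[[122,-178,-133],[0.3,-0.2,-21.9],0.3],[[122,-178,-133],[0.3,-0.2,-21.9],0.3],[[122,-178,-133],[0.3,-0.2,-21.9],0.3]]'
cat > vb.py <<'E'
from h import *
import sys,pickle
np.set_printoptions(precision=4,suppress=True)
stat(); T=cam("wrist"); im=vision.capture("wrist"); np.save("pics/%s.npy"%sys.argv[1],im); pickle.dump(T,open("pics/%s.pkl"%sys.argv[1],"wb"))
p=proj(T,[[.667,-.039,.034]])[0]; print("expected px",p)
hsv=cv2.cvtColor(im,cv2.COLOR_RGB2HSV); x,y=map(int,p)
x0,x1,y0,y1=max(x-60,0),min(x+60,512),max(y-60,0),min(y+60,384)
sub=hsv[y0:y1,x0:x1]
print("sat map"); 
for r in range(0,y1-y0,4): print(y0+r," ".join("%3d"%v for v in sub[r,::4,1]))
E
python3 vb.py v1
```

```text
time_s: 12.9
position: [0.5879, -0.0656, 0.249]
tcp_rot: [[0.954, 0.3, -0.004], [0.3, -0.954, 0.001], [-0.003, -0.002, -1.0]]
force: [0.8, -0.5, -1.2]
opening: 0.7
t12.90 [ 0.5879 -0.0656  0.249 ] yaw 17.44 zax [-0.0038  0.0007 -1.    ] F [ 0.8 -0.5 -1.2] op 0.700 q [-17.  26.  85.  -0.  69.  55.]
expected px [252.2272  94.3261]
sat map
34  64  60  60  59  59  60  64  61  63  64  66  65  62  62  62  63  61  60  76  80  77  75  75  79  80  81  83  84  84  85
38  61  62  60  64  60  63  61  64  60  65  64  66  60  61  64  59  61  60  62  15  78  79  78  74  76  77  75  80  82  85
42  63  63  61  62  63  61  60  64  64  64  61  63  63  60  60  60  61  62  61  60  60  61  61  21  82  75  75  76  78  81
46  68  65  63  63  60  64  61  64  66  65  65  63  64  61  59  63  63  61  60  61  59  60  61  63  65  64  50  72  76  77
50  65  61  66  62  61  61  67  63  66  66  66  67  64  61  62  65  64  63  63  61  60  58  61  65  64  64  63  60  61  79
54  65  63  66  66  63  63  65  61  67  63  68  68  65  64  65  64  61  62  62  61  58  60  60  63  65  60  61  62  63  59
58  70  68  64  65  65 
[... 2241 characters left out ...]
  54  55  54  32  20  12  51  61  59  57  59  56  58  60  57  59  61  58  64  65
134  71  72  75  14  77  11  40  12  13  10  11  20  52  53  51  31  15  42  58  60  57  57  58  62  59  59  58  65  65  64
138  72  72  76  16  16  50  18   7  14  44  10   9  14  14  55  54  24  16  66  60  59  60  62  61  60  57  61  64  63  68
142  10  70  75  79  57  54  69  52  73  70  79  64  10  29  11  55  46  20  18  68  67  67  65  67  61  63  64  64  67  68
146  46  12  75  77  64  48  76  57  72  13  78  78  81  79   5  55  56  36  16  66  65  64  66  68  66  65  66  65  66  66
150  69  75  19  77  76  27  76  69  72  75  78  80  80  81   2   7  59  46  19  38  69  67  66  66  64  69  67  66  64  67
```

```bash
cat > vb2.py <<'E'
from h import *
import pickle
np.set_printoptions(precision=4,suppress=True)
def seg(n,c0):
    T=pickle.load(open(f"pics/{n}.pkl","rb")); im=np.load(f"pics/{n}.npy")
    m=(cv2.cvtColor(im,cv2.COLOR_RGB2HSV)[...,1]<43).astype(np.uint8); m=cv2.morphologyEx(m,cv2.MORPH_OPEN,np.ones((3,3)))
    k,l,s,ce=cv2.connectedComponentsWithStats(m); i=l[int(c0[1]),int(c0[0])]; assert i
    cn=cv2.findContours((l==i).astype(np.uint8),cv2.RETR_EXTERNAL,cv2.CHAIN_APPROX_NONE)[0][0]
    rc=cv2.minAreaRect(cn); print(n,rc,s[i]); b=cv2.boxPoints(rc); return T,b
if __name__=="__main__":
    T,b=seg("v1",(252,94)); P=onz(T,b,.034); print(P,P.mean(0)); d=P-np.roll(P,1,0); print(np.linalg.norm(d,axis=1),np.degrees(np.arctan2(d[:,1],d[:,0])))
    print("rim",onz(T,[(192,104),(212,113),(228,118),(240,121)],.042)[:,:2])
E
python3 vb2.py
```

```text
v1 ((251.0, 90.5), (43.0, 30.0), 90.0) [ 236   69   31   44 1285]
[[ 0.6885 -0.0124  0.034 ]
 [ 0.699  -0.0458  0.034 ]
 [ 0.6524 -0.061   0.034 ]
 [ 0.6416 -0.0265  0.034 ]] [ 0.6704 -0.0364  0.034 ]
[0.0489 0.035  0.0489 0.0361] [  16.67    -72.5651 -161.9661  107.4519]
rim [[ 0.6353  0.0251]
 [ 0.6323 -0.0001]
 [ 0.6324 -0.0198]
 [ 0.6334 -0.0344]]
```

```bash
cat > t.py <<'E'
from h import *
import sys
stat(); x,y,yaw=map(float,sys.argv[1:4])
for z in sys.argv[4:]: to([x,y,float(z)],rot(yaw),"z"+z)
E
python3 t.py .678 -.034 17.4 .1 .05 .005
```

```text
t12.95 [ 0.588  -0.0658  0.2493] yaw 17.42 zax [-3.2e-03  7.0e-04 -1.0e+00] F [ 0.   0.2 -0.1] op 0.699 q [-17.  26.  85.  -0.  69.  55.]
z.1 shift [95.8, -3.1, 149.0] turn [-0.09, 0.16, 0.02] |d|177 |w|0
z.05 shift [95.9, -3.0, 199.0] turn [-0.09, 0.16, 0.02] |d|221 |w|0
z.005 shift [96.1, -3.0, 244.0] turn [-0.09, 0.16, 0.02] |d|262 |w|0
```

```bash
python3 -m jog '[[[40,-1,20],[0,0.2,0],0.3],[[75,-3,50],[0,0.2,0],0.3],[[96,-3,85],[0,0.2,0],0.3],[[96,-3,120],[0,0.2,0],0.3],[[96,-3,150],[0,0.2,0],0.3],[[96,-3,180],[0,0.2,0],0.3],[[96,-3,195],[0,0.2,0],0.3],[[96,-3,195],[0,0.2,0],0.3],[[96,-3,195],[0,0.2,0],0.3]]'; python3 t.py .678 -.034 17.4 .05 .005
```

```text
time_s: 13.7
position: [0.6786, -0.0337, 0.0541]
tcp_rot: [[0.954, 0.3, -0.0], [0.3, -0.954, 0.002], [0.0, -0.002, -1.0]]
force: [-0.7, 0.1, 2.3]
opening: 0.699
t13.70 [ 0.6786 -0.0337  0.0541] yaw 17.45 zax [-2.0e-04  1.9e-03 -1.0e+00] F [-0.7  0.1  2.3] op 0.699 q [-12.  46.  80.   0.  54.  60.]
z.05 shift [-0.7, 0.1, 4.1] turn [-0.11, -0.02, 0.05] |d|4 |w|0
z.005 shift [-0.7, 0.2, 49.1] turn [-0.11, -0.02, 0.05] |d|49 |w|0
```

```bash
python3 -m jog '[[[-0.5,0,15],[0,0,0],0.3],[[-0.5,0,30],[0,0,0],0.3],[[-0.5,0,42],[0,0,0],0.3],[[-0.5,0,47],[0,0,0],0.3],[[-0.5,0,48],[0,0,0],0.3],[[-0.5,0,48],[0,0,0],0.3],[[-0.5,0,48],[0,0,0],0.3]]'; python3 t.py .678 -.034 17.4 .005; python3 meas.py v2
```

```text
time_s: 14.28
position: [0.6799, -0.0328, 0.0077]
tcp_rot: [[0.953, 0.301, 0.004], [0.301, -0.953, 0.001], [0.004, -0.0, -1.0]]
force: [0.6, 1.4, 0.6]
opening: 0.7
t14.28 [ 0.6799 -0.0328  0.0077] yaw 17.54 zax [ 0.0036  0.0012 -1.    ] F [0.6 1.4 0.6] op 0.700 q [-12.  50.  81.   0.  49.  60.]
z.005 shift [-2.1, 0.6, 2.7] turn [-0.0, -0.22, 0.14] |d|4 |w|0
t14.28 [ 0.6799 -0.0328  0.0077] yaw 17.54 zax [ 0.0036  0.0012 -1.    ] F [0.6 1.4 0.6] op 0.700 q [-12.  50.  81.   0.  49.  60.]
```

```bash
python3 -m jog '[[[-2,0.5,2],[0,0,0],0.3],[[-2,0.5,2],[0,0,0],0.3],[[-2,0.5,2],[0,0,0],0.7],[[-2,0.5,2],[0,0,0],0.8],[[-2,0.5,2],[0,0,0],0.8],[[-2,0.5,2],[0,0,0],0.8],[[-2,0.5,2],[0,0,0],0.8],[[-2,0.5,2],[0,0,0],0.8],[[-2,0.5,2],[0,0,0],0.8],[[-2,0.5,2],[0,0,0],0.8]]'; python3 t.py .678 -.034 17.4 .005; python3 meas.py v3; python3 -m jog '[[[0,0,-15],[0,0,0],0.8],[[0,0,-40],[0,0,0],0.8],[[0,0,-75],[0,0,0],0.8],[[0,0,-110],[0,0,0],0.8],[[0,0,-145],[0,0,0],0.8],[[0,0,-145],[0,0,0],0.8],[[0,0,-145],[0,0,0],0.8],[[0,0,-145],[0,0,0],0.8]]'; python3 meas.py v4
```

```text
time_s: 15.17
position: [0.6777, -0.0339, 0.0052]
tcp_rot: [[0.954, 0.301, 0.003], [0.301, -0.954, 0.001], [0.003, -0.0, -1.0]]
force: [-0.3, -0.3, -0.0]
opening: 0.416
t15.17 [ 0.6777 -0.0339  0.0052] yaw 17.54 zax [ 0.0028  0.0013 -1.    ] F [-0.3 -0.3 -0. ] op 0.416 q [-12.  50.  81.   0.  49.  60.]
z.005 shift [0.2, 0.2, 0.2] turn [-0.02, -0.18, 0.14] |d|0 |w|0
t15.17 [ 0.6777 -0.0339  0.0052] yaw 17.54 zax [ 0.0028  0.0013 -1.    ] F [-0.3 -0.3 -0. ] op 0.416 q [-12.  50.  81.   0.  49.  60.]
time_s: 15.88
position: [0.6755, -0.0335, 0.149]
tcp_rot: [[0.953, 0.301, -0.001], [0.301, -0.953, 0.002], [-0.0, -0.002, -1.0]]
force: [-1.5, 0.6, -4.5]
opening: 0.411
t15.88 [ 0.6755 -0.0335  0.149 ] yaw 17.55 zax [-0.0009  0.0022 -1.    ] F [-1.5  0.6 -4.5] op 0.411 q [-12.  39.  78.   0.  63.  60.]
```

Run:
```python
from fit import *
for z,x in((-.0288,.017),(-.0288,.006),(.005,.017),(-.0288,-.033)): print(z,x,proj(C,[[x,0,z]])[0])
for n in("v3","v4"):
    im=np.load(f"pics/{n}.npy"); h=cv2.cvtColor(im,cv2.COLOR_RGB2HSV)
    g=im[:,248:258].mean((1,2)).round().astype(int); s=h[:,248:258,1].mean(1).round().astype(int)
    print(n,[(r,int(g[r]),int(s[r])) for r in range(185,252)])
```

```text
-0.0288 0.017 [253.3406 224.9649]
-0.0288 0.006 [253.3333 246.3596]
0.005 0.017 [253.3299 202.7416]
-0.0288 -0.033 [253.3099 315.3289]
v3 [(185, 107, 68), (186, 106, 69), (187, 108, 69), (188, 105, 69), (189, 104, 70), (190, 104, 69), (191, 105, 68), (192, 105, 69), (193, 106, 70), (194, 105, 71), (195, 104, 70), (196, 104, 71), (197, 104, 72), (198, 107, 70), (199, 109, 70), (200, 107, 70), (201, 108, 70), (202, 108, 70), (203, 104, 62), (204, 88, 36), (205, 86, 29), (206, 86, 30), (207, 72, 29), (208, 37, 20), (209, 31, 16), (210, 31, 23), (211, 51, 24), (212, 83, 28), (213, 86, 29), (214, 88, 27), (215, 88, 29), (216, 88, 30), (217, 88, 32), (218, 88, 32), (219, 90, 31), (220, 89, 32), (221, 88, 30), (222, 87, 30), (223, 90, 31), (224, 95, 30), (225, 126, 32), (226, 149, 30), (227, 165, 30), (228, 168, 29), (229, 168, 29), (230, 166, 29), (231, 164, 29), (232, 162, 30), (233, 160, 30), (234, 158, 30), (235, 156, 30), (236, 157, 29), (237, 156, 30), (238, 155, 30), (239, 155, 29), (240, 156, 30), (241, 157, 29), (242, 157, 30), (243, 159, 30), (244, 128, 29), (245, 43, 17), (246, 4
[... 430 characters left out ...]
 29), (207, 76, 29), (208, 39, 21), (209, 33, 19), (210, 33, 20), (211, 54, 23), (212, 87, 30), (213, 90, 30), (214, 91, 29), (215, 91, 28), (216, 92, 30), (217, 92, 32), (218, 91, 32), (219, 93, 30), (220, 92, 30), (221, 91, 30), (222, 90, 32), (223, 93, 30), (224, 97, 29), (225, 129, 32), (226, 154, 30), (227, 170, 30), (228, 174, 29), (229, 174, 28), (230, 171, 29), (231, 169, 29), (232, 168, 28), (233, 166, 29), (234, 164, 29), (235, 162, 30), (236, 161, 30), (237, 161, 30), (238, 160, 29), (239, 160, 29), (240, 161, 30), (241, 162, 29), (242, 162, 30), (243, 164, 30), (244, 133, 30), (245, 44, 18), (246, 42, 19), (247, 45, 16), (248, 47, 20), (249, 50, 17), (250, 53, 17), (251, 56, 15)]
```

```bash
python3 t.py .5326 -.2398 -4.6 .13 .055
```

```text
t15.93 [ 0.6749 -0.0334  0.1479] yaw 17.54 zax [-0.003   0.0027 -1.    ] F [-0.1 -0.1 -4.2] op 0.407 q [-12.  39.  78.   0.  63.  60.]
z.13 shift [-197.8, 153.9, 17.7] turn [-0.17, 0.16, 22.14] |d|251 |w|22
z.055 shift [-197.7, 154.2, 92.7] turn [-0.17, 0.16, 22.14] |d|267 |w|22
```

```bash
python3 -m jog '[[[-20,15,0],[0,0,7],0.8],[[-50,40,0],[0,0,14],0.8],[[-80,65,0],[0,0,22],0.8],[[-110,90,0],[0,0,22],0.8],[[-140,110,0],[0,0,22],0.8],[[-170,132,5],[0,0,22],0.8],[[-190,148,12],[0,0,22],0.8],[[-198,154,18],[0,0,22],0.8],[[-198,154,18],[0,0,22],0.8],[[-198,154,18],[0,0,22],0.8],[[-198,154,18],[0,0,22],0.8]]'; python3 t.py .5326 -.2398 -4.6 .08 .055
```

```text
time_s: 16.85
position: [0.5351, -0.2392, 0.1306]
tcp_rot: [[0.997, -0.077, 0.001], [-0.077, -0.997, 0.003], [0.001, -0.003, -1.0]]
force: [0.6, 1.5, -4.0]
opening: 0.412
t16.85 [ 0.5351 -0.2392  0.1306] yaw -4.42 zax [ 0.0014  0.0031 -1.    ] F [ 0.6  1.5 -4. ] op 0.412 q [-35.  34.  93.   0.  53.  59.]
z.08 shift [-2.5, 1.0, 50.6] turn [-0.18, -0.07, 0.18] |d|51 |w|0
z.055 shift [-2.5, 1.0, 75.6] turn [-0.18, -0.07, 0.18] |d|76 |w|0
```

```bash
python3 -m jog '[[[-3,1,20],[0,0,0],0.8],[[-3,1,45],[0,0,0],0.8],[[-3,1,65],[0,0,0],0.8],[[-3,1,75],[0,0,0],0.8],[[-3,1,75],[0,0,0],0.8],[[-3,1,75],[0,0,0],0.8],[[-3,1,75],[0,0,0],0.8]]'; python3 t.py .5326 -.2398 -4.6 .046;python3 meas.py v5
python3 - <<'E'
from fit import *
T=cam("wrist"); im=np.load("pics/v5.npy"); g=cv2.cvtColor(im,cv2.COLOR_RGB2GRAY).astype(int)
print(proj(T,[[.5553,-.2416,.04],[.574,-.2431,.04],[.6152,-.2465,.02]]))
print("col",[(r,int(v)) for r,v in zip(range(90,215),g[90:215,250:257].mean(1))])
E
```

```text
time_s: 17.43
position: [0.5334, -0.2412, 0.0576]
tcp_rot: [[0.997, -0.077, 0.005], [-0.077, -0.997, 0.0], [0.005, -0.0, -1.0]]
force: [0.2, -0.9, -3.9]
opening: 0.408
t17.43 [ 0.5334 -0.2412  0.0576] yaw -4.40 zax [ 0.0047  0.     -1.    ] F [ 0.2 -0.9 -3.9] op 0.408 q [-35.  40.  95.   0.  44.  59.]
z.046 shift [-0.9, -1.3, 11.6] turn [-0.02, -0.27, 0.2] |d|12 |w|0
t17.43 [ 0.5334 -0.2412  0.0576] yaw -4.40 zax [ 0.0047  0.     -1.    ] F [ 0.2 -0.9 -3.9] op 0.408 q [-35.  40.  95.   0.  44.  59.]
[[250.7829 188.7519]
 [250.8181 158.4471]
 [251.305   88.1937]]
col [(90, 246), (91, 246), (92, 246), (93, 246), (94, 246), (95, 245), (96, 231), (97, 188), (98, 145), (99, 147), (100, 171), (101, 193), (102, 200), (103, 195), (104, 198), (105, 200), (106, 200), (107, 200), (108, 200), (109, 195), (110, 192), (111, 191), (112, 166), (113, 149), (114, 136), (115, 188), (116, 219), (117, 243), (118, 246), (119, 246), (120, 246), (121, 246), (122, 246), (123, 246), (124, 245), (125, 246), (126, 239), (127, 216), (128, 186), (129, 190), (130, 191), (131, 191), (132, 135), (133, 118), (134, 11
[... 241 characters left out ...]
 (155, 163), (156, 140), (157, 126), (158, 123), (159, 122), (160, 119), (161, 104), (162, 92), (163, 88), (164, 89), (165, 93), (166, 107), (167, 136), (168, 148), (169, 161), (170, 166), (171, 166), (172, 165), (173, 165), (174, 164), (175, 164), (176, 165), (177, 165), (178, 161), (179, 141), (180, 149), (181, 128), (182, 144), (183, 162), (184, 164), (185, 164), (186, 164), (187, 161), (188, 140), (189, 100), (190, 92), (191, 89), (192, 88), (193, 89), (194, 88), (195, 91), (196, 103), (197, 132), (198, 143), (199, 158), (200, 162), (201, 162), (202, 162), (203, 146), (204, 100), (205, 92), (206, 93), (207, 77), (208, 39), (209, 33), (210, 33), (211, 53), (212, 89), (213, 92), (214, 93)]
```

```bash
python3 -m jog '[[[-1.5,-1.3,4],[0,0,0],0.8],[[-1.5,-1.3,8],[0,0,0],0.8],[[-1.5,-1.3,10],[0,0,0],0.8],[[-1.5,-1.3,10],[0,0,0],0.8],[[-1.5,-1.3,10],[0,0,0],0.8]]'; python3 t.py .5326 -.2398 -4.6 .045; python3 -m jog '[[[0,0,1],[0,0,0],0.8],[[0,0,1.5],[0,0,0],0.8],[[0,0,1.5],[0,0,0],0.8],[[0,0,1.5],[0,0,0],0.8]]'
```

```text
time_s: 17.9
position: [0.5305, -0.2397, 0.0464]
tcp_rot: [[0.997, -0.078, 0.002], [-0.078, -0.997, 0.002], [0.002, -0.002, -1.0]]
force: [0.1, 0.4, -4.9]
opening: 0.409
t17.90 [ 0.5305 -0.2397  0.0464] yaw -4.47 zax [ 0.0023  0.0016 -1.    ] F [ 0.1  0.4 -4.9] op 0.409 q [-35.  41.  96.   0.  43.  59.]
z.045 shift [2.1, -0.1, 1.4] turn [-0.1, -0.12, 0.13] |d|3 |w|0
time_s: 18.23
position: [0.5308, -0.2399, 0.0452]
tcp_rot: [[0.997, -0.078, 0.003], [-0.078, -0.997, 0.001], [0.003, -0.001, -1.0]]
force: [-0.3, 0.2, -2.3]
opening: 0.412
```

```bash
python3 -m jog '[[[0,0,-1.5],[0,0,0],0.8],[[1.5,0,-2],[0,0,0],0.8],[[1.5,0,-2],[0,0,0],0.8],[[1.5,0,-1],[0,0,0],0.8],[[1.5,0,0],[0,0,0],0.8],[[1.5,0,0.7],[0,0,0],0.8],[[1.5,0,0.7],[0,0,0],0.8],[[1.5,0,0.7],[0,0,0],0.8]]'
```

```text
time_s: 18.9
position: [0.5322, -0.2398, 0.0451]
tcp_rot: [[0.997, -0.078, 0.003], [-0.078, -0.997, 0.001], [0.003, -0.001, -1.0]]
force: [-0.9, 1.5, 5.2]
opening: 0.41
```

```bash
python3 -m jog '[[[0,0,-0.5],[0,0,0],0.6],[[0,0,-0.5],[0,0,0],0.4],[[0,0,-0.5],[0,0,0],0.35],[[0,0,-0.5],[0,0,0],0.35],[[0,0,-15],[0,0,0],0.35],[[0,0,-40],[0,0,0],0.35],[[0,0,-70],[0,0,0],0.35],[[-30,0,-110],[0,0,0],0.35],[[-70,0,-140],[0,0,0],0.35],[[-70,0,-140],[0,0,0],0.35],[[-70,0,-140],[0,0,0],0.35],[[-70,0,-140],[0,0,0],0.35]]'
python3 - <<'E'
from h import *
import pickle
from vb2 import *
T=cam("wrist"); im=vision.capture("wrist"); np.save("pics/v6.npy",im); pickle.dump(T,open("pics/v6.pkl","wb")); stat()
e=np.array([.9967,-.0811,0]);f=np.array([.0811,.9967,0]);L=np.array([.5553,-.2416,.04])
ctr=L-.0312*e+[0,0,.034]
Q=[ctr+sx*.025*e+sy*.018*f for sx,sy in((1,1),(1,-1),(-1,-1),(-1,1))]+[ctr+sx*.014*e+sy*.018*f for sx,sy in((1,1),(1,-1),(-1,-1),(-1,1))]
print(proj(T,Q)); g=cv2.cvtColor(im,cv2.COLOR_RGB2GRAY).astype(int)
u=int(proj(T,[ctr])[0][0]); r0,r1=int(proj(T,Q)[0][1])-15,int(proj(T,Q)[2][1])+15
print("col",u,[(r,int(v)) for r,v in zip(range(r0,r1),g[r0:r1,u-4:u+5].mean(1))])
r=int(proj(T,[ctr+.02*e])[0][1]); print("row",r,[(c,int(v)) for c,v in zip(range(u-45,u+46),g[r-1:r+2,u-45:u+46].mean(0))])
r=int(proj(T,[ctr-.02*e])[0][1]); print("row",r,[(c,int(v)) for c,v in zip(range(u-45,u+46),g[r-1:r+2,u-45:u+46].mean(0))])
E
```

```text
time_s: 19.9
position: [0.4622, -0.235, 0.1849]
tcp_rot: [[0.997, -0.079, 0.005], [-0.079, -0.997, -0.0], [0.005, -0.0, -1.0]]
force: [0.6, 0.6, -0.7]
opening: 0.651
t19.95 [ 0.4626 -0.235   0.1841] yaw -4.49 zax [ 0.0038  0.0007 -1.    ] F [0.3 0.1 0.4] op 0.649 q [-39.  25. 100.   0.  55.  55.]
[[231.4358  87.0335]
 [273.4205  87.144 ]
 [272.3914 145.447 ]
 [232.252  145.3422]
 [231.6168 100.2966]
 [273.1907 100.4059]
 [272.6142 133.0525]
 [232.074  132.9464]]
col 252 [(72, 244), (73, 244), (74, 244), (75, 241), (76, 218), (77, 162), (78, 120), (79, 158), (80, 198), (81, 209), (82, 214), (83, 225), (84, 212), (85, 210), (86, 226), (87, 214), (88, 234), (89, 248), (90, 249), (91, 248), (92, 247), (93, 247), (94, 246), (95, 246), (96, 246), (97, 247), (98, 248), (99, 241), (100, 213), (101, 198), (102, 198), (103, 196), (104, 198), (105, 201), (106, 197), (107, 196), (108, 199), (109, 195), (110, 195), (111, 198), (112, 197), (113, 200), (114, 201), (115, 196), (116, 222), (117, 214), (118, 204), (119, 203), (120, 204), (121, 207), (122, 202), (123, 203), (124, 205), (125, 200), (126
[... 1901 characters left out ...]
65), (240, 165), (241, 165), (242, 166), (243, 165), (244, 167), (245, 168), (246, 168), (247, 169), (248, 169), (249, 169), (250, 172), (251, 168), (252, 170), (253, 169), (254, 170), (255, 170), (256, 170), (257, 171), (258, 171), (259, 172), (260, 172), (261, 172), (262, 172), (263, 173), (264, 173), (265, 173), (266, 174), (267, 175), (268, 175), (269, 175), (270, 175), (271, 176), (272, 170), (273, 134), (274, 113), (275, 110), (276, 112), (277, 112), (278, 113), (279, 113), (280, 112), (281, 115), (282, 116), (283, 119), (284, 123), (285, 121), (286, 119), (287, 122), (288, 122), (289, 122), (290, 123), (291, 121), (292, 120), (293, 122), (294, 123), (295, 124), (296, 123), (297, 119)]
```

The V-block stands within 1 mm of target: the V edges are at rows 99.7 and 133.5, against 100.3 and 133.0 predicted. Now for the shaft.

```bash
python3 t.py .385 .335 11.8 .25
```

```text
t19.95 [ 0.4626 -0.235   0.1841] yaw -4.49 zax [ 3.8e-03  7.0e-04 -1.0e+00] F [0.3 0.1 0.4] op 0.649 q [-39.  25. 100.   0.  55.  55.]
z.25 shift [-121.7, -562.2, -65.8] turn [-0.02, -0.22, -16.29] |d|579 |w|16
```

```bash
python3 -m jog '[[[-20,-20,-30],[0,0,0],0.3],[[-20,-60,-66],[0,0,-5],0.3],[[-30,-100,-66],[0,0,-10],0.3],[[-38,-140,-66],[0,0,-16.3],0.3],[[-46,-180,-66],[0,0,-16.3],0.3],[[-54,-220,-66],[0,0,-16.3],0.3],[[-62,-260,-66],[0,0,-16.3],0.3],[[-70,-300,-66],[0,0,-16.3],0.3],[[-78,-340,-66],[0,0,-16.3],0.3],[[-86,-380,-66],[0,0,-16.3],0.3],[[-94,-420,-66],[0,0,-16.3],0.3],[[-102,-455,-66],[0,0,-16.3],0.3]]'; python3 t.py .385 .335 11.8 .25
```

```text
time_s: 20.95
position: [0.3955, 0.23, 0.2495]
tcp_rot: [[0.978, 0.206, 0.002], [0.206, -0.978, 0.002], [0.002, -0.001, -1.0]]
force: [0.9, 0.3, -0.1]
opening: 0.701
t20.95 [0.3955 0.23   0.2495] yaw 11.91 zax [ 0.0015  0.0016 -1.    ] F [ 0.9  0.3 -0.1] op 0.701 q [ 16.  15. 103.   0.  61.  94.]
z.25 shift [11.4, -104.9, -0.4] turn [-0.07, -0.1, 0.11] |d|106 |w|0
```

```bash
python3 -m jog '[[[4,-40,0],[0,0,0],0.3],[[8,-75,0],[0,0,0],0.3],[[11,-95,0],[0,0,0],0.3],[[11,-105,0],[0,0,0],0.3],[[11,-105,0],[0,0,0],0.3],[[11,-105,0],[0,0,0],0.3],[[11,-105,0],[0,0,0],0.3]]'
python3 - <<'E'
from h import *
import pickle
stat();T=cam("wrist"); im=vision.capture("wrist"); np.save("pics/s1.npy",im); pickle.dump(T,open("pics/s1.pkl","wb"))
print(proj(T,[[.5282,.3646,.009],[.3173,.3205,.009],[.423,.3425,.009]]))
# body footprint at z .075 when gripping
c,s=np.cos(np.radians(11.8)),np.sin(np.radians(11.8)); ct=np.array([.423,.3425,.075])
q=proj(T,[ct+a*.0375*np.array([c,s,0])-.095*np.array([-s,c,0]) for a in(-1,1)]); print("body right edge",q)
cv2.imwrite("pics/s1.png",cv2.resize(im[:260],None,fx=1.55,fy=1.55,interpolation=cv2.INTER_CUBIC)[...,::-1])
E
```

```text
time_s: 21.53
position: [0.3847, 0.3308, 0.25]
tcp_rot: [[0.979, 0.204, 0.001], [0.204, -0.979, 0.0], [0.001, 0.0, -1.0]]
force: [1.1, -0.0, 0.2]
opening: 0.696
t21.53 [0.3847 0.3308 0.25  ] yaw 11.79 zax [ 0.0011  0.     -1.    ] F [ 1.1 -0.   0.2] op 0.696 q [ 28.  19.  97.  -0.  64. 106.]
[[250.20481624  41.8275269 ]
 [250.60296256 208.75997333]
 [250.48549341 130.50289005]]
body right edge [[334.00201449 168.76454534]
 [338.59571027 100.05732831]]
```

View pics/s1.png

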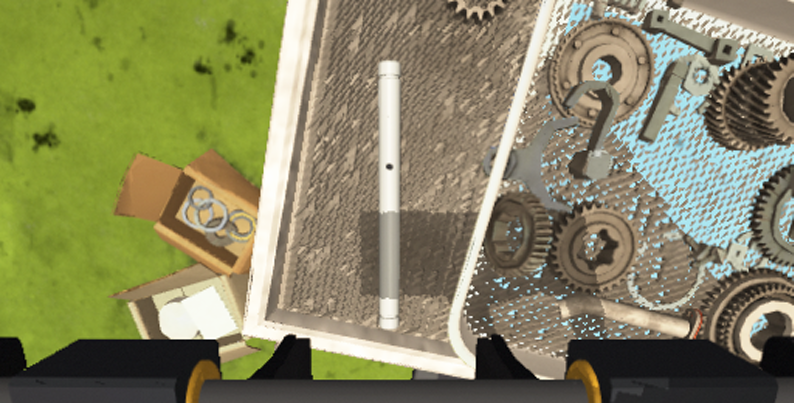

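The shaft runs at column 388, rows 60–330, parallel to the tool. A gear at (515,235) leans on the tray rim near where the gripper body will pass. I'll triangulate features there from a second, shifted view.

```bash
python3 -m jog '[[[20,20,0],[0,0,0],0.3],[[20,40,0],[0,0,0],0.3],[[20,40,0],[0,0,0],0.3],[[20,40,0],[0,0,0],0.3],[[20,40,0],[0,0,0],0.3]]'
python3 - <<'E'
from h import *
import pickle
np.set_printoptions(precision=3,suppress=True)
T2=cam("wrist"); im2=vision.capture("wrist"); np.save("pics/s2.npy",im2); pickle.dump(T2,open("pics/s2.pkl","wb"))
T1=pickle.load(open("pics/s1.pkl","rb")); im1=np.load("pics/s1.npy")
sf=cv2.SIFT_create(contrastThreshold=.01); g1,g2=[cv2.cvtColor(i,cv2.COLOR_RGB2GRAY) for i in(im1,im2)]
m=np.zeros_like(g1); m[60:215,300:372]=255
k1,d1=sf.detectAndCompute(g1,m);k2,d2=sf.detectAndCompute(g2,None)
ms=[a for a,b in cv2.BFMatcher().knnMatch(d1,d2,k=2) if a.distance<.8*b.distance]
a=np.array([k1[x.queryIdx].pt for x in ms]);b=np.array([k2[x.trainIdx].pt for x in ms])
X=tri(T1,a,T2,b); ok=(X[:,3]<.003)&(X[:,2]>-.01)&(X[:,2]<.15); X=np.c_[X,a][ok]
X=X[X[:,2].argsort()[::-1]]; print(len(X)); print(X[:30])
# shaft: ends via brightness along column
for n,T in(("s1",T1),):
    g=g1[:,246:256].mean(1); print("rows far",[(r,int(g[r])) for r in range(32,50)],"near",[(r,int(g[r])) for r in range(203,220)])
    for r in(60,100,180): print(r,[(c,int(v)) for c,v in zip(range(238,264),g1[r-2:r+3,238:264].mean(0))])
E
```

```text
time_s: 22.0
position: [0.4124, 0.2963, 0.2508]
tcp_rot: [[0.979, 0.203, 0.002], [0.203, -0.979, 0.002], [0.002, -0.001, -1.0]]
force: [0.0, -0.2, -0.6]
opening: 0.704
29
[[  0.409   0.23    0.07    0.    343.541 167.543]
 [  0.425   0.237   0.062   0.    339.533 151.037]
 [  0.408   0.241   0.05    0.001 329.795 163.485]
 [  0.412   0.234   0.048   0.001 335.907 160.727]
 [  0.407   0.248   0.037   0.    321.595 160.364]
 [  0.415   0.253   0.034   0.    318.648 153.382]
 [  0.406   0.252   0.033   0.    317.84  160.766]
 [  0.466   0.256   0.032   0.001 327.19  112.131]
 [  0.445   0.195   0.03    0.    369.002 139.051]
 [  0.445   0.195   0.03    0.    369.002 139.051]
 [  0.438   0.199   0.03    0.    364.617 143.598]
 [  0.431   0.201   0.03    0.    361.258 148.763]
 [  0.431   0.201   0.03    0.    361.258 148.763]
 [  0.412   0.19    0.029   0.    364.845 164.987]
 [  0.441   0.195   0.027   0.001 366.67  141.54 ]
 [  0.419   0.191   0.027   0.    364.852 159.153]
 [  0.414   0.185   0.026   0.001 368.037 164.555]
 [  0.414   0.185   0.026   0.001 368.037 164.555]
 [  0.47   
[... 1206 characters left out ...]
 169), (258, 115), (259, 119), (260, 127), (261, 126), (262, 118), (263, 115)]
100 [(238, 136), (239, 156), (240, 156), (241, 152), (242, 151), (243, 157), (244, 161), (245, 203), (246, 224), (247, 234), (248, 238), (249, 242), (250, 248), (251, 249), (252, 244), (253, 238), (254, 233), (255, 220), (256, 199), (257, 159), (258, 100), (259, 121), (260, 113), (261, 125), (262, 130), (263, 134)]
180 [(238, 96), (239, 102), (240, 91), (241, 90), (242, 90), (243, 90), (244, 96), (245, 127), (246, 146), (247, 156), (248, 163), (249, 168), (250, 176), (251, 187), (252, 181), (253, 171), (254, 165), (255, 158), (256, 142), (257, 117), (258, 86), (259, 86), (260, 85), (261, 87), (262, 96), (263, 92)]
```

```bash
python3 - <<'E'
from h import *
import pickle
T=pickle.load(open("pics/s1.pkl","rb"));np.set_printoptions(precision=4,suppress=True)
p=onz(T,[(250.6,38.7),(251.2,212.3)],.009);p[0]=onz(T,[(250.6,38.7)],.014)[0];p[1]=onz(T,[(251.2,212.3)],.006)[0]
d=p[0]-p[1];print(p,p.mean(0),np.linalg.norm(d),np.degrees(np.arctan2(d[1],d[0])))
q=onz(T,[(250.7,60),(251.2,180)],.009);d=q[0]-q[1];print(np.degrees(np.arctan2(d[1],d[0])))
# second view check
g=cv2.cvtColor(np.load("pics/s2.npy"),cv2.COLOR_RGB2GRAY).astype(float);T2=pickle.load(open("pics/s2.pkl","rb"))
c0=proj(T2,[p.mean(0)])[0];r=int(c0[1]);u=int(c0[0]);print(c0,[(c,int(v)) for c,v in zip(range(u-14,u+15),g[r-2:r+3,u-14:u+15].mean(0))])
E
python3 t.py .424 .342 11.6 .1 .05 .003
```

```text
[[0.5308 0.3646 0.014 ]
 [0.3113 0.3184 0.006 ]] [0.4211 0.3415 0.01  ] 0.2244899497543416 11.880233800160228
11.941214979401396
[221.4589 147.7584] [(207, 135), (208, 132), (209, 112), (210, 122), (211, 133), (212, 133), (213, 127), (214, 129), (215, 199), (216, 225), (217, 235), (218, 240), (219, 242), (220, 237), (221, 248), (222, 245), (223, 241), (224, 234), (225, 223), (226, 196), (227, 161), (228, 106), (229, 115), (230, 124), (231, 135), (232, 125), (233, 99), (234, 103), (235, 97)]
t22.05 [0.4123 0.2967 0.2509] yaw 11.78 zax [ 0.0023  0.0018 -1.    ] F [ 0.7 -0.5  1.1] op 0.701 q [ 23.  19.  97.   0.  64. 101.]
z.1 shift [20.3, -41.8, 151.0] turn [-0.07, -0.15, 0.18] |d|158 |w|0
z.05 shift [20.2, -41.7, 201.0] turn [-0.07, -0.15, 0.18] |d|206 |w|0
z.003 shift [20.0, -41.7, 248.0] turn [-0.07, -0.15, 0.18] |d|252 |w|0
```

```bash
python3 -m jog '[[[9,-20,20],[0,-0.1,0],0.45],[[17.5,-42,50],[0,-0.1,0],0.45],[[17.5,-42,85],[0,-0.1,0],0.45],[[17.5,-42,120],[0,-0.1,0],0.45],[[17.5,-42,155],[0,-0.1,0],0.45],[[17.5,-42,185],[0,-0.1,0],0.45],[[17.5,-42,205],[0,-0.1,0],0.45],[[17.5,-42,215],[0,-0.1,0],0.45],[[17.5,-42,215],[0,-0.1,0],0.45],[[17.5,-42,215],[0,-0.1,0],0.45]]'; python3 t.py .4215 .3417 11.9 .02 .004
```

```text
time_s: 22.88
position: [0.4216, 0.3424, 0.036]
tcp_rot: [[0.979, 0.206, 0.001], [0.206, -0.979, 0.001], [0.001, -0.001, -1.0]]
force: [-0.7, 0.0, 0.2]
opening: 0.546
t22.88 [0.4216 0.3424 0.036 ] yaw 11.87 zax [ 0.001   0.0012 -1.    ] F [-0.7  0.   0.2] op 0.546 q [ 27.  41. 102.   0.  38. 105.]
z.02 shift [-0.3, 0.6, 16.0] turn [-0.06, -0.07, -0.03] |d|16 |w|0
z.004 shift [-0.3, 0.7, 32.0] turn [-0.06, -0.07, -0.03] |d|32 |w|0
```

```bash
python3 -m jog '[[[-0.5,0.6,12],[0,0,0],0.45],[[-0.5,0.6,24],[0,0,0],0.45],[[-0.5,0.6,30],[0,0,0],0.45],[[-0.5,0.6,32],[0,0,0],0.45],[[-0.5,0.6,32],[0,0,0],0.45],[[-0.5,0.6,32],[0,0,0],0.45]]'; python3 t.py .4215 .3417 11.9 .003
```

```text
time_s: 23.38
position: [0.4215, 0.3414, 0.0042]
tcp_rot: [[0.979, 0.205, 0.001], [0.205, -0.979, 0.001], [0.002, -0.001, -1.0]]
force: [0.9, 0.1, -0.3]
opening: 0.55
t23.38 [0.4215 0.3414 0.0042] yaw 11.84 zax [ 0.0013  0.0014 -1.    ] F [ 0.9  0.1 -0.3] op 0.550 q [ 27.  44. 102.   0.  34. 105.]
z.003 shift [0.1, -0.3, 1.2] turn [-0.06, -0.09, -0.06] |d|1 |w|0
```

```bash
python3 -m jog '[[[0,0,1.5],[0,0,0],0.45],[[0,0,1.5],[0,0,0],0.7],[[0,0,1.5],[0,0,0],0.9],[[0,0,1.5],[0,0,0],1],[[0,0,1.5],[0,0,0],1],[[0,0,1.5],[0,0,0],1],[[0,0,1.5],[0,0,0],1],[[0,0,1.5],[0,0,0],1],[[0,0,1.5],[0,0,0],1]]'; python3 -m jog '[[[0,0,-8],[0,0,0],1],[[0,0,-25],[0,0,0],1],[[0,0,-50],[0,0,0],1],[[0,0,-80],[0,0,0],1],[[0,0,-110],[0,0,0],1],[[0,0,-140],[0,0,0],1],[[0,0,-170],[0,0,0],1],[[0,0,-170],[0,0,0],1],[[0,0,-170],[0,0,0],1],[[0,0,-170],[0,0,0],1]]'; python3 meas.py s3; python3 t.py .529 -.181 85.4 .2
```

```text
time_s: 24.13
position: [0.4212, 0.3415, 0.0024]
tcp_rot: [[0.979, 0.205, 0.001], [0.205, -0.979, 0.001], [0.001, -0.001, -1.0]]
force: [-0.0, 1.1, 0.3]
opening: 0.199
time_s: 24.97
position: [0.4197, 0.3402, 0.1714]
tcp_rot: [[0.979, 0.205, -0.002], [0.205, -0.979, -0.0], [-0.002, 0.0, -1.0]]
force: [0.1, 0.3, -3.8]
opening: 0.197
t24.97 [0.4197 0.3402 0.1714] yaw 11.84 zax [-0.0018 -0.0005 -1.    ] F [ 0.1  0.3 -3.8] op 0.197 q [ 27.  28.  97.   0.  55. 105.]
t25.02 [0.4194 0.34   0.1707] yaw 11.84 zax [-0.0032 -0.0011 -1.    ] F [-0.4 -0.8 -3.5] op 0.200 q [ 27.  28.  97.   0.  55. 105.]
z.2 shift [0.3, 532.5, -29.1] turn [-0.1, 0.18, -73.56] |d|533 |w|74
```

Run:
```python
from fit import *
g=cv2.cvtColor(np.load("pics/s3.npy"),cv2.COLOR_RGB2GRAY).astype(float)
p=proj(C,[[.11,0,-.0065],[.11,0,-.0155],[.11,0,.0025],[.11,0,-.0115],[.08,-.009,-.0065],[.08,.009,-.0065],[.03,-.009,-.0065],[.03,.009,-.0065]]);print(p)
r=int(p[0][1]); c=g[:,248:258].mean(1); print([(i,int(c[i])) for i in range(max(r-25,0),r+25)])
for i in(4,6):
    r=int(p[i][1]); print(r,[(k,int(v)) for k,v in zip(range(225,284),g[r-1:r+2,225:284].mean(0))])
```

```text
[[253.3903  19.8374]
 [253.397   14.2472]
 [253.3844  24.7851]
 [253.3939  16.8188]
 [234.9225  86.9665]
 [271.815   86.9779]
 [236.3197 186.0345]
 [270.3544 186.0433]]
[(0, 117), (1, 116), (2, 114), (3, 115), (4, 114), (5, 114), (6, 118), (7, 120), (8, 118), (9, 117), (10, 114), (11, 154), (12, 209), (13, 226), (14, 247), (15, 248), (16, 248), (17, 248), (18, 249), (19, 249), (20, 249), (21, 249), (22, 249), (23, 249), (24, 249), (25, 249), (26, 249), (27, 249), (28, 249), (29, 249), (30, 249), (31, 249), (32, 249), (33, 249), (34, 249), (35, 226), (36, 143), (37, 221), (38, 247), (39, 249), (40, 249), (41, 240), (42, 227), (43, 245)]
86 [(225, 142), (226, 134), (227, 126), (228, 112), (229, 124), (230, 141), (231, 123), (232, 123), (233, 147), (234, 128), (235, 120), (236, 162), (237, 187), (238, 199), (239, 210), (240, 220), (241, 228), (242, 234), (243, 238), (244, 241), (245, 242), (246, 243), (247, 243), (248, 244), (249, 245), (250, 246), (251, 249), (252, 251), (253, 251), (254, 252), (255, 251), (256, 249), (257, 247), (258, 242), (259, 244), (260, 242), (261, 241), (262, 24
[... 231 characters left out ...]
2, 92), (283, 93)]
186 [(225, 96), (226, 98), (227, 99), (228, 96), (229, 90), (230, 94), (231, 96), (232, 96), (233, 100), (234, 108), (235, 101), (236, 95), (237, 107), (238, 120), (239, 128), (240, 134), (241, 142), (242, 148), (243, 152), (244, 157), (245, 160), (246, 163), (247, 165), (248, 159), (249, 110), (250, 36), (251, 33), (252, 34), (253, 35), (254, 34), (255, 34), (256, 34), (257, 35), (258, 35), (259, 64), (260, 140), (261, 172), (262, 172), (263, 168), (264, 165), (265, 161), (266, 158), (267, 152), (268, 144), (269, 138), (270, 121), (271, 88), (272, 90), (273, 91), (274, 91), (275, 92), (276, 96), (277, 93), (278, 93), (279, 94), (280, 94), (281, 97), (282, 102), (283, 93)]
```

```bash
python3 -m jog '[[[0,8,-8],[0,0,0],1],[[0,24,-18],[0,0,-3],1],[[0,48,-25],[0,0,-7],1],[[0,75,-29],[0,0,-11],1],[[0,105,-29],[0,0,-15],1],[[0,135,-29],[0,0,-19],1],[[0,165,-29],[0,0,-23],1],[[0,195,-29],[0,0,-27],1],[[0,225,-29],[0,0,-31],1],[[0,255,-29],[0,0,-35],1],[[0,280,-29],[0,0,-38],1],[[0,300,-29],[0,0,-40],1]]'; python3 t.py .529 -.181 85.4 .2
```

```text
time_s: 26.02
position: [0.4821, 0.0448, 0.2002]
tcp_rot: [[0.617, 0.787, -0.002], [0.787, -0.617, 0.001], [-0.001, -0.002, -1.0]]
force: [0.9, -0.4, -3.3]
opening: 0.196
t26.02 [0.4821 0.0448 0.2002] yaw 51.89 zax [-1.8e-03  6.0e-04 -1.0e+00] F [ 0.9 -0.4 -3.3] op 0.196 q [ -8.  21. 103.   0.  56.  30.]
z.2 shift [-148.7, 176.3, -0.0] turn [-0.11, 0.0, -33.51] |d|231 |w|34
```

```bash
python3 -m jog '[[[-12,14,0],[0,0,-3],1],[[-30,36,0],[0,0,-8],1],[[-50,60,0],[0,0,-13],1],[[-70,84,0],[0,0,-18],1],[[-90,108,0],[0,0,-23],1],[[-110,131,0],[0,0,-28],1],[[-128,152,0],[0,0,-32],1],[[-142,168,0],[0,0,-33.5],1],[[-149,176,0],[0,0,-33.5],1],[[-149,176,0],[0,0,-33.5],1],[[-149,176,0],[0,0,-33.5],1],[[-149,176,0],[0,0,-33.5],1]]'; python3 t.py .529 -.181 85.4 .15 .1; python3 meas.py s4
python3 - <<'E'
from fit import *
g=cv2.cvtColor(np.load("pics/s4.npy"),cv2.COLOR_RGB2GRAY).astype(float)
c=g[:,248:258].mean(1); print([(i,int(c[i])) for i in range(0,45)])
for r in(60,86,120,186): print(r,[(k,int(v)) for k,v in zip(range(230,278),g[r-1:r+2,230:278].mean(0))])
E
```

```text
time_s: 27.02
position: [0.5277, -0.1768, 0.2002]
tcp_rot: [[0.081, 0.997, -0.002], [0.997, -0.081, 0.003], [0.003, -0.002, -1.0]]
force: [-0.3, 0.3, -3.7]
opening: 0.197
t27.02 [ 0.5277 -0.1768  0.2002] yaw 85.35 zax [-0.0017  0.0032 -1.    ] F [-0.3  0.3 -3.7] op 0.197 q [-30.  27.  93.   0.  60. -26.]
z.15 shift [-4.3, 1.7, 50.2] turn [-0.11, -0.18, -0.05] |d|50 |w|0
z.1 shift [-4.4, 1.8, 100.2] turn [-0.11, -0.18, -0.05] |d|100 |w|0
t27.02 [ 0.5277 -0.1768  0.2002] yaw 85.35 zax [-0.0017  0.0032 -1.    ] F [-0.3  0.3 -3.7] op 0.197 q [-30.  27.  93.   0.  60. -26.]
[(0, 202), (1, 202), (2, 200), (3, 184), (4, 159), (5, 174), (6, 189), (7, 190), (8, 184), (9, 176), (10, 155), (11, 146), (12, 198), (13, 218), (14, 239), (15, 241), (16, 241), (17, 241), (18, 241), (19, 241), (20, 241), (21, 241), (22, 241), (23, 241), (24, 241), (25, 241), (26, 241), (27, 241), (28, 241), (29, 241), (30, 241), (31, 241), (32, 241), (33, 241), (34, 241), (35, 207), (36, 133), (37, 216), (38, 240), (39, 240), (40, 240), (41, 234), (42, 219), (43, 236), (44, 241)]
60 [(230, 206), (231, 202), (232, 203)
[... 1567 characters left out ...]
0), (267, 192), (268, 178), (269, 162), (270, 146), (271, 159), (272, 235), (273, 245), (274, 245), (275, 245), (276, 246), (277, 245)]
186 [(230, 96), (231, 93), (232, 93), (233, 94), (234, 95), (235, 89), (236, 103), (237, 147), (238, 165), (239, 182), (240, 190), (241, 199), (242, 210), (243, 218), (244, 222), (245, 225), (246, 228), (247, 229), (248, 221), (249, 119), (250, 48), (251, 43), (252, 41), (253, 42), (254, 41), (255, 41), (256, 41), (257, 41), (258, 43), (259, 77), (260, 162), (261, 209), (262, 223), (263, 217), (264, 209), (265, 202), (266, 195), (267, 180), (268, 163), (269, 148), (270, 127), (271, 113), (272, 113), (273, 113), (274, 114), (275, 113), (276, 113), (277, 114)]
```

```bash
python3 -m jog '[[[-3,1.5,15],[0,0,0],1],[[-4,1.5,40],[0,0,0],1],[[-4,1.5,65],[0,0,0],1],[[-4,1.5,90],[0,0,0],1],[[-4,1.5,107],[0,0,0],1],[[-4,1.5,115],[0,0,0],1],[[-4,1.5,115],[0,0,0],1],[[-4,1.5,115],[0,0,0],1],[[-4,1.5,115],[0,0,0],1]]'; python3 t.py .5293 -.181 85.2 .076 .067; python3 meas.py s5
python3 - <<'E'
from fit import *
# compare shaft axis and stand V edges in the tool frame: predict stand head corners
T=cam("wrist"); c,s=np.cos(np.radians(-4.6)),np.sin(np.radians(-4.6)); e=np.array([c,s,0]);f=np.array([-s,c,0]); S=np.array([.5345,-.1225,.074])
Q=[S+a*e+b*f for a,b in((-.025,.013),(-.014,.013),(.014,.013),(.025,.013),(-.025,-.013),(.025,-.013))]
print(proj(T,Q)); g=cv2.cvtColor(np.load("pics/s5.npy"),cv2.COLOR_RGB2GRAY).astype(int)
r=int(proj(T,[S+.003*f])[0][1]); print(r,[(k,int(v)) for k,v in zip(range(195,315),g[r-1:r+2,195:315].mean(0))])
E
```

```text
time_s: 27.82
position: [0.5312, -0.1826, 0.0871]
tcp_rot: [[0.081, 0.997, 0.003], [0.997, -0.081, -0.0], [0.0, 0.003, -1.0]]
force: [0.7, -0.9, -2.9]
opening: 0.193
t27.82 [ 0.5312 -0.1826  0.0871] yaw 85.38 zax [ 3.1e-03 -2.0e-04 -1.0e+00] F [ 0.7 -0.9 -2.9] op 0.193 q [-30.  36.  98.   0.  46. -26.]
z.076 shift [1.4, -2.1, 11.1] turn [0.18, -0.0, 0.18] |d|11 |w|0
z.067 shift [1.4, -2.1, 20.1] turn [0.18, -0.0, 0.18] |d|20 |w|0
t27.82 [ 0.5312 -0.1826  0.0871] yaw 85.38 zax [ 0.0031 -0.0002 -1.    ] F [ 0.7 -0.9 -2.9] op 0.193 q [-30.  36.  98.   0.  46. -26.]
[[205.3275 101.8006]
 [225.09   101.7461]
 [275.4271 101.7228]
 [295.1678 101.7588]
 [207.0918 148.4001]
 [293.6547 148.3237]]
120 [(195, 104), (196, 102), (197, 110), (198, 114), (199, 152), (200, 165), (201, 202), (202, 135), (203, 166), (204, 102), (205, 107), (206, 114), (207, 230), (208, 247), (209, 245), (210, 246), (211, 246), (212, 247), (213, 248), (214, 248), (215, 249), (216, 249), (217, 248), (218, 248), (219, 247), (220, 247), (221, 247), (222, 247), (223, 246), (224, 222), (225, 186), (226, 200), (227, 199), (22
[... 340 characters left out ...]
42), (257, 239), (258, 236), (259, 233), (260, 233), (261, 232), (262, 230), (263, 226), (264, 221), (265, 213), (266, 207), (267, 198), (268, 184), (269, 167), (270, 153), (271, 158), (272, 214), (273, 218), (274, 213), (275, 205), (276, 234), (277, 247), (278, 247), (279, 247), (280, 247), (281, 246), (282, 247), (283, 247), (284, 247), (285, 248), (286, 247), (287, 246), (288, 246), (289, 244), (290, 244), (291, 243), (292, 240), (293, 212), (294, 135), (295, 107), (296, 105), (297, 115), (298, 146), (299, 154), (300, 156), (301, 196), (302, 195), (303, 197), (304, 198), (305, 199), (306, 199), (307, 197), (308, 195), (309, 195), (310, 196), (311, 199), (312, 199), (313, 198), (314, 197)]
```

```bash
python3 -m jog '[[[1,-2,3],[0,0,0],1],[[1,-2,6],[0,0,0],1],[[1,-2,9],[0,0,0],1],[[1,-2,12],[0,0,0],1],[[1,-2,14],[0,0,0],1],[[1,-2,14],[0,0,0],1],[[1,-2,14],[0,0,0],1],[[1,-2,14],[0,0,0],1]]'; python3 t.py .5293 -.181 85.2 .067
```

```text
time_s: 28.53
position: [0.5284, -0.1814, 0.0718]
tcp_rot: [[0.081, 0.997, 0.001], [0.997, -0.081, 0.001], [0.001, 0.001, -1.0]]
force: [-0.5, 0.1, -4.3]
opening: 0.199
t28.53 [ 0.5284 -0.1814  0.0718] yaw 85.34 zax [ 8.0e-04  1.1e-03 -1.0e+00] F [-0.5  0.1 -4.3] op 0.199 q [-30.  38.  99.   0.  44. -26.]
z.067 shift [0.4, 0.9, 4.8] turn [0.04, -0.07, 0.14] |d|5 |w|0
```

```bash
python3 -m jog '[[[0,0.5,1],[0,0,0],1],[[0,0.5,2],[0,0,0],1],[[0,0.5,3],[0,0,0],1],[[0,0.5,3],[0,0,0],1],[[0,0.5,3],[0,0,0],1]]'; python3 -m jog '[[[0,0,0.7],[0,0,0],1],[[0,0,1.4],[0,0,0],1],[[0,0,1.4],[0,0,0],1],[[0,0,1.4],[0,0,0],1]]'
```

```text
time_s: 28.95
position: [0.5287, -0.1813, 0.0688]
tcp_rot: [[0.081, 0.997, 0.001], [0.997, -0.081, 0.001], [0.001, 0.001, -1.0]]
force: [-0.5, 1.1, -3.5]
opening: 0.193
time_s: 29.28
position: [0.5288, -0.1813, 0.0674]
tcp_rot: [[0.081, 0.997, 0.001], [0.997, -0.081, 0.001], [0.001, 0.001, -1.0]]
force: [0.3, -0.2, -3.4]
opening: 0.197
```

```bash
python3 -m jog '[[[0,0,0.5],[0,0,0],1],[[0,0,1],[0,0,0],1],[[0,0,1],[0,0,0],1],[[0,0,1],[0,0,0],1]]'; python3 -m jog '[[[0,0,0.4],[0,0,0],1],[[0,0,0.8],[0,0,0],1],[[0,0,0.8],[0,0,0],1],[[0,0,0.8],[0,0,0],1]]'
```

```text
time_s: 29.62
position: [0.5291, -0.1814, 0.0665]
tcp_rot: [[0.081, 0.997, 0.001], [0.997, -0.081, 0.001], [0.001, 0.001, -1.0]]
force: [0.3, -0.4, -3.4]
opening: 0.198
time_s: 29.95
position: [0.5292, -0.1815, 0.0663]
tcp_rot: [[0.081, 0.997, 0.002], [0.997, -0.081, 0.001], [0.001, 0.002, -1.0]]
force: [0.9, 1.0, 3.0]
opening: 0.194
```

```bash
python3 -m jog '[[[0,0,0],[0,0,0],0.79],[[0,0,0],[0,0,0],0.77],[[0,0,0],[0,0,0],0.74],[[0,0,0],[0,0,0],0.7],[[0,0,0],[0,0,0],0.6],[[0,0,0],[0,0,0],0.5],[[0,0,0],[0,0,0],0.5],[[0,0,0],[0,0,0],0.5]]'; python3 -m jog '[[[0,0,-4],[0,0,0],0.5],[[0,0,-12],[0,0,0],0.5],[[0,0,-25],[0,0,0],0.5],[[0,0,-45],[0,0,0],0.5],[[-20,0,-75],[0,0,0],0.5],[[-60,0,-105],[0,0,0],0.5],[[-90,0,-130],[0,0,0],0.5],[[-90,0,-130],[0,0,0],0.5],[[-90,0,-130],[0,0,0],0.5],[[-90,0,-130],[0,0,0],0.5]]'
python3 - <<'E'
from h import *
import pickle
T=cam("wrist"); im=vision.capture("wrist"); stat(); np.save("pics/f1.npy",im); pickle.dump(T,open("pics/f1.pkl","wb"))
f=np.array([.0837,.9965,0]);e=np.array([.9965,-.0837,0]); M=np.array([.5293,-.181,.0727])
g=cv2.cvtColor(im,cv2.COLOR_RGB2GRAY).astype(int)
for t in(-.10,-.075,-.058,-.03,0,.03,.045,.0585,.08,.1):
    a,b,m=proj(T,[M+t*f-.009*e,M+t*f+.009*e,M+t*f]); r=int(round(m[1])); 
    if 0<=r<384: print(t,"row",r,"pred %.1f %.1f"%(a[0],b[0]),g[r,int(a[0])-6:int(a[0])+8].tolist(),g[r,int(b[0])-7:int(b[0])+7].tolist())
a=proj(T,[M+.11*f,M-.11*f]);print("ends",a); c=int(a[0][0]);print([(r,int(v)) for r,v in zip(range(max(int(a[0][1])-15,0),int(a[0][1])+15),g[max(int(a[0][1])-15,0):,c-3:c+4].mean(1))])
E
```

```text
time_s: 30.62
position: [0.5288, -0.1814, 0.0656]
tcp_rot: [[0.081, 0.997, 0.001], [0.997, -0.081, 0.001], [0.001, 0.001, -1.0]]
force: [-0.3, 0.0, -0.4]
opening: 0.476
time_s: 31.45
position: [0.5207, -0.2706, 0.1957]
tcp_rot: [[0.082, 0.997, 0.0], [0.997, -0.082, 0.002], [0.002, 0.0, -1.0]]
force: [0.0, 0.5, 1.0]
opening: 0.502
t31.50 [ 0.5203 -0.2695  0.1947] yaw 85.34 zax [-0.0014  0.0035 -1.    ] F [ 0.5  0.5 -0.6] op 0.498 q [-38.  29.  89.   0.  62. -34.]
-0.1 row 192 pred 245.1 263.5 [116, 115, 120, 115, 111, 111, 108, 114, 115, 114, 121, 131, 138, 147] [139, 129, 124, 117, 114, 111, 108, 102, 108, 110, 110, 113, 113, 113]
-0.075 row 167 pred 244.9 263.8 [245, 228, 192, 190, 186, 181, 160, 157, 183, 204, 221, 227, 232, 236] [233, 228, 226, 219, 208, 189, 162, 131, 136, 183, 185, 190, 193, 197]
-0.058 row 149 pred 244.8 264.0 [240, 187, 192, 199, 200, 194, 181, 161, 183, 202, 221, 226, 231, 235] [229, 227, 222, 211, 196, 169, 152, 184, 208, 206, 205, 207, 209, 241]
-0.03 row 118 pred 244.7 264.3 [178, 188, 195, 195, 191, 185, 170, 161, 185, 201, 218, 224, 229, 232] [230, 228, 225, 214, 202, 179, 155, 159, 196, 189, 191, 189, 186, 185]
0 row 84 pred 244.5 264.7 [194, 193, 191, 190, 192, 188, 165, 159, 185, 201, 215, 221, 226, 229] [229, 227, 225, 216, 203, 187, 158, 147, 185, 194, 191, 191, 192, 192]
0.03 row 48 pred 244.3 265.0 [162, 175, 176, 177, 177, 168, 133, 158, 181, 195, 213, 220, 225, 228] [224, 223, 216, 203, 189, 163, 141, 142, 174, 181, 178, 178, 175, 167]
0.045 row 30 pred 244.2 265.2 [86, 97, 98, 97, 98, 98, 108, 159, 181, 196, 211, 220, 225, 226] [224, 223, 215, 204, 189, 167, 142, 107, 99, 100, 100, 99, 97, 88]
0.0585 row 12 pred 244.2 265.4 [182, 189, 194, 197, 193, 189, 149, 158, 180, 196, 212, 221, 224, 226] [225, 223, 215, 205, 192, 173, 151, 160, 200, 203, 202, 202, 204, 205]
ends [[254.93947048 -56.1307056 ]
 [254.27953994 201.79510375]]
[]
```

```bash
python3 -m jog '[[[-20,0,-20],[0,0,0],0.5],[[-60,0,-50],[0,0,0],0.5],[[-100,0,-50],[0,0,0],0.5],[[-130,0,-50],[0,0,0],0.5],[[-130,0,-50],[0,0,0],0.5],[[-130,0,-50],[0,0,0],0.5]]'
python3 - <<'E'
from h import *
np.set_printoptions(precision=4,suppress=True)
f=np.array([.0837,.9965,0]);e=np.array([.9965,-.0837,0]); M=np.array([.5293,-.181,.0727])
stat()
for n in("wrist","top"):
    T=cam(n); g=cv2.cvtColor(vision.capture(n),cv2.COLOR_RGB2GRAY).astype(float)
    # sample brightness along the axis and across
    ts=np.arange(-.125,.126,.0025); p=proj(T,[M+[0,0,.009]+t*f for t in ts]).astype(np.float32)
    v=cv2.remap(g.astype(np.float32),p[:,:1],p[:,1:],cv2.INTER_LINEAR)[:,0]
    print(n,"along",[(round(t*1e3),int(x)) for t,x in zip(ts,v) if abs(t)>.095])
    for t in(-.09,-.03,.03,.09):
        ss=np.arange(-.016,.0165,.002);p=proj(T,[M+t*f+s*e for s in ss]).astype(np.float32)
        print(t,cv2.remap(g.astype(np.float32),p[:,:1],p[:,1:],cv2.INTER_LINEAR)[:,0].astype(int).tolist())
E
```

```text
time_s: 32.0
position: [0.51, -0.4003, 0.2432]
tcp_rot: [[0.083, 0.997, -0.002], [0.997, -0.083, 0.005], [0.005, -0.002, -1.0]]
force: [0.3, 0.6, 0.4]
opening: 0.498
t32.00 [ 0.51   -0.4003  0.2432] yaw 85.26 zax [-0.0017  0.0047 -1.    ] F [0.3 0.6 0.4] op 0.498 q [-48.  31.  77.   0.  72. -43.]
wrist along [(-125, 105), (-122, 106), (-120, 108), (-118, 106), (-115, 104), (-112, 105), (-110, 93), (-107, 189), (-105, 241), (-102, 243), (-100, 244), (-97, 230), (95, 0), (98, 0), (100, 0), (103, 0), (105, 0), (108, 0), (110, 0), (113, 0), (115, 0), (118, 0), (120, 0), (123, 0), (125, 0)]
-0.09 [104, 105, 103, 109, 176, 215, 229, 238, 241, 228, 216, 189, 133, 104, 102, 102, 102]
-0.03 [0, 0, 0, 0, 0, 0, 0, 0, 0, 0, 0, 0, 0, 0, 0, 0, 0]
0.03 [0, 0, 0, 0, 0, 0, 0, 0, 0, 0, 0, 0, 0, 0, 0, 0, 0]
0.09 [0, 0, 0, 0, 0, 0, 0, 0, 0, 0, 0, 0, 0, 0, 0, 0, 0]
top along [(-125, 145), (-122, 141), (-120, 144), (-118, 142), (-115, 139), (-112, 136), (-110, 136), (-107, 149), (-105, 176), (-102, 187), (-100, 184), (-97, 158), (95, 191), (98, 188), (100, 152), (103, 163), (105, 184), (108, 194), (110, 183), (113, 153), (115, 123), (118, 149), (120, 175), (123, 159), (125, 154)]
-0.09 [132, 121, 101, 115, 140, 170, 183, 192, 196, 181, 164, 144, 120, 124, 131, 133, 133]
-0.03 [142, 137, 124, 108, 139, 163, 182, 199, 195, 181, 167, 148, 133, 126, 123, 120, 118]
0.03 [143, 136, 114, 118, 137, 155, 159, 156, 145, 143, 145, 146, 133, 131, 138, 138, 138]
0.09 [111, 102, 92, 91, 124, 157, 177, 192, 195, 184, 170, 148, 125, 119, 117, 117, 116]
```

```bash
python3 -c "
from h import *
print(bot.hand_in())"
```

```text
the job is handed in; nothing more can be done
None
```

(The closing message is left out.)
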